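# Turn the sample binder's stiff leaf and weigh it down

## Task

Turn the stiff plywood leaf of the sample binder over to show its other face: lift it by its wooden grip until it stands upright on the rings by itself and let go, then take it again by the grip on its other side and lower it, without letting it drop, until it lies fully flat on the opposite side. Then lay the steel bar flat on the middle of the face now showing, as a page weight. Leave the other loose things on the counter where they are.

Things in the scene. Friction and masses are not known exactly. Their poses are not given: they have to be found in the camera images.
- binder: Open ring binder, fixed to the counter: black covers 230 x 238 mm, a 46 mm high stack of sheets (each 200 mm along the rings, ending 113 mm from the ring line) on either side of a spine with three steel rings of 36 mm diameter. Origin on the counter under the middle of the spine; x runs along the ring line (hinge line), z up. The leaf lies on the -y side at first and must end on the +y side.
- ring_axis (a point): Middle of the ring line about which the leaf turns, 50 mm above the binder's origin; its axes are the binder's. The rings reach 21 mm around this line, at x = -70, 0 and 70 mm.
- leaf (a joint): Turning of the leaf about the ring line (rad): 0 = flat on the -y side (start), 1.57 = upright, 3.14 = flat on the +y side. The leaf is a plywood plate, 200 mm along the rings, 5 mm thick, reaching 143 mm from the ring line, 0.17 kg. The rings are a little tight: let go within about 0.5 rad of upright it stays, farther down it falls. Positive turning carries the free edge from -y up over the top to +y.
- grip_start_face (a point): Centre of the wooden grip on the face that shows at the start. Each face has one such dark wooden block, 28 mm wide along the rings (x), 14 mm thick along y of the leaf, standing 36 mm out from the face, its centre 131 mm from the ring line and 20.5 mm from the leaf's mid-plane. Axes are the leaf's: x along the ring line, y from the free edge towards the rings, z out of the start face (up at joint 0, towards the binder's +y at upright, down at joint 3.14).
- grip_hidden_face (a point): Centre of the same kind of grip on the other face (hidden underneath at the start, beside the sheet stack); it points along minus z of the leaf: towards the binder's -y when the leaf is upright, up when it has been turned over.
- hidden_face_mid (a point): Middle of the other face (on its surface, 71 mm from the ring line, 60 mm from the grip's centre), where the bar goes; that face carries four 1 mm sample chips near its corners. Axes are the leaf's: its z points down, into the leaf, once the leaf is turned over.
- bar_center (a point): Centre of the loose plain steel bar, 100 (x) x 30 (y) x 24 (z) mm, about 0.55 kg, lying flat on the counter to the left or right of the binder.
- tile: White ceramic tile offcut 95 x 70 x 9 mm lying on the counter (bystander); origin under its centre.
- clamp: Orange hard-plastic bar clamp, 120 x 75 x 17 mm, lying on the counter (bystander); origin near its middle on the counter.
- block: Wooden sanding block with a cork sole, 105 x 60 x 37 mm (bystander); origin under its centre.
- wrench_a: Steel open-end wrench 170 mm long lying beyond the binder (bystander).
- wrench_b: Steel open-end wrench 140 mm long lying beyond the binder, left of the longer one (bystander).
Not all that is in view belongs to the job. Several things look just like the part that bears bar_center: the one meant starts farthest to the robot's left.

How it is judged:
On the way, in this order (a step that is already met when the one before it is completed fails the run):
1. the leaf stands upright on the rings by itself, at rest, let go (value of joint leaf between 1.05 and 2.1 rad and velocity of joint leaf between -0.15 and 0.15 rad/s and contact force between the fingers and binder below 0.1 N), for 0.2 s.
2. the leaf lies flat on the other side (value of joint leaf above 3.05 rad), for 0.2 s.
At the end, for the whole second after the job is handed in: The leaf lies flat on the opposite side (joint above 3.05 rad) and still, and the steel bar lies flat (within 0.12 rad) and still on its showing face, its centre within 30 mm of the face's middle (value of joint leaf above 3.05 rad and horizontal distance between bar_center and hidden_face_mid below 0.03 m and z of bar_center in the frame of hidden_face_mid between -0.016 and -0.008 m and angle between bar_center's own z axis and vertical below 0.12 rad and velocity of joint leaf between -0.05 and 0.05 rad/s); the robot touches nothing.
It fails at once if the leaf is dropped or flung (turns faster than 4 rad/s) (velocity of joint leaf above 4 rad/s or velocity of joint leaf below -4 rad/s).
It fails at once if another loose thing is moved by more than 30 mm (distance of any of tile, clamp, block, wrench_a, wrench_b from where it was at the start of the episode above 0.03 m).
It also fails if it takes over 64 s, if anything falls off the work surface, if the arm or the gripper's body presses on something with over 40 N, if the wrist force passes 120 N, or if a joint passes its speed limit or range.

## Robot

A 7-joint arm with a two-finger parallel gripper is mounted at the origin on the work surface. World frame = base frame: x ahead of the robot, y to its left, z up, the work surface at z = 0. Lengths are in m, angles in rad, forces in N, time in s.
With the tool pointing down it reaches from about 0.4 to 0.875 m from the base axis. Payload 4.4 kg.
Tool frame: the origin (TCP) lies midway between the tips of the shut fingers; the grasp point (between the pads) lies bot.hold_point_z behind it (bot.hold_point_z is the distance from the TCP to the grasp point, in m); x points along the fingers, y is the direction in which the jaws open and shut, and the axes are right-handed (so a half turn about x gives the same grasp; the last joint's range is limited). The gripper opens to 85 mm and grips with 20 to 120 N. Pads are 22 mm wide; open, the fingers measure 114 mm over their backs; the gripper's body (76 mm by 85 mm) begins 54 mm behind the grasp point. The pads swing forward as they close: fully open they stand 13 mm farther back than shut.
Start: joints at [1.232, 0.628, 0.038, 1.517, -0.027, 0.996, -0.02], TCP at [0.175, -0.626, 0.231] pointing down, gripper open.
Joint ranges: [-3.06, 3.06], [-0.37, 2.12], [-1.25, 1.32], [0.18, 2.47], [-1.1, 4.24], [0.23, 1.98], [-2.94, 2.94]. Speed limits (rad/s): [2.57, 2.57, 3.14, 3.14, 3.14, 3.14, 3.14].

## Interface

Orientations are given as a unit quaternion [x, y, z, w].
In Python, from station import readout, grab_frame, job_done, bot gives the robot as it stands.
- The arm moves only by the tool apply_moves, never from a script. Its argument "plan" is a list of rows, each an object of numbers: "claw": the closure, from 0 (fully open) to 1 (shut); "tx", "ty", "tz": the shift along the tool's x, y, z in cm; "rx", "ry", "rz": the turn, a rotation vector about the tool's x, y, z in rad. In form: [{"claw": .., "tx": .., "ty": .., "tz": .., "rx": .., "ry": .., "rz": ..}, ...]. A call has 1 to 8 rows; each row shifts and turns the pose as measured when the row begins, along the tool's axes as they then stand; what a row does not reach is not made up. A row lasts 1/10 s, in which the tool goes at most 50 mm and 8.59 degrees, less where a joint would pass 70% of its speed; a pose out of reach is approached as far as the arm can. A call is refused whole if a number of a shift passes 5 or a number of a turn 0.15, either way. A call with a gripper value outside its range is refused whole. The fingers move at their own pace and stop on an object; "squeeze" is the grip in N (left out, the last holds). Time passes only in rows, so rows that do not move let the fingers close. It gives the time, the measured TCP pose, the force and the opening at its end, in the units of the state.
- readout.state(): the state, without advancing time (a new reading comes with each control period).
- grab_frame(name): name is "scene" or "top"; returns a dict with "image" (420x560x3 uint8, red, green, blue), "depth" (420x560 float32, m along the optical axis (not along the pixel's ray), 0 where there is no reading), "fx", "fy", "cx", "cy" (pixels), "dist_coeffs" ([k1, k2, p1, p2, k3] as OpenCV has them; the pictures are not rectified), "extrinsics" (4x4, takes a point from camera to world coordinates). Camera axes: x right, y down, z forward; pixel columns grow to the right and rows downward; lengths in m; the calibration is good to about 2 mm. A picture is of the moment at which its call begins.
- job_done(): hands the job in, once; it reports no verdict.
The state is a dict: "time_s": time; "qpos": joint angles; "joint_velocities": joint speeds; "tau": joint torques, N m; "ee_pos": TCP position; "tool_rot": TCP orientation; "wrist_force": force on the tool from outside, world axes, zero at the start; "wrist_torque": the same for the moment, N m; "width": finger opening in m.
Only numpy, scipy, OpenCV 4.12 (cv2) and the standard library are available. Lean on these libraries where they do the work, as an engineer would, in place of code of your own. Each camera call takes 0.05 s, during which the arm holds its last target.

## Working session

There is one attempt and no reset: what is moved stays moved. The work goes in short steps, Python scripts to look and compute and a tool call to move; the robot and the scene stay as the last step left them, time stands still between calls to the robot, and variables do not carry over. Pictures are saved under pics/ and viewed, and the job is handed in when it is done.

Besides the shell and the picture viewer there is one more tool, called as name(argument=value, ...), one argument or row to a line, values as JSON. apply_moves: Moves the arm, as the interface text tells. Its arguments: {"type":"object","properties":{"plan":{"type":"array","items":{"type":"object","properties":{"claw":{"type":"number"},"tx":{"type":"number"},"ty":{"type":"number"},"tz":{"type":"number"},"rx":{"type":"number"},"ry":{"type":"number"},"rz":{"type":"number"}}}},"squeeze":{"type":"number"}},"required":["plan"]}

```bash
ls; mkdir -p pics
cat > look.py <<'E'
import sys,cv2,numpy as np
from station import readout,grab_frame,bot
tag=sys.argv[1]
for n in sys.argv[2:] or ["scene","top"]:
    f=grab_frame(n); np.savez(f"{n}_{tag}.npz",**f)
    cv2.imwrite(f"pics/{n}_{tag}.png",f["image"][:,:,::-1])
E
python3 - <<'E'
from station import readout,bot
print(readout.state()); print([ (a,getattr(bot,a)) for a in dir(bot) if a[0]!='_'])
E
python3 look.py 0; python3 -c "
import numpy as np
for n in ['scene','top']:
    f=np.load(n+'_0.npz'); print({k:f[k].tolist() for k in f if k not in('image','depth')})"
```

```text
pics
{'time_s': 0.0, 'qpos': array([ 1.23220148,  0.62934088,  0.03842629,  1.51838748, -0.02702298,
        0.99629973, -0.01996836]), 'joint_velocities': array([-0.0008524 ,  0.00084103, -0.00012652, -0.00112705, -0.00052738,
        0.00097851,  0.00091394]), 'tau': array([ 6.29326018e-05, -5.63419175e+01,  1.22631177e+00, -1.93451160e+01,
        1.09681534e-02,  1.03109048e-02,  2.19728065e-06]), 'ee_pos': array([ 0.17499681, -0.62533914,  0.23038597]), 'tool_rot': array([-0.70044637, -0.09683176,  0.70062872, -0.09548766]), 'wrist_force': array([-0.5543294 ,  0.94040322,  0.81182213]), 'wrist_torque': array([0.0370052 , 0.01125471, 0.00942284]), 'width': 0.08513082983283451}
[('PlanningError', <class 'station.PlanningError'>), ('hold_point_z', 0.0187)]
{'fx': 400.91515064076526, 'fy': 400.91515064076526, 'cx': 278.25442071439875, 'cy': 206.80601156858194, 'dist_coeffs': [-0.04072296804467916, 0.0, 0.0, 0.0, 0.0], 'extrinsics': [[0.3371686788610612, 0.6817263750021497, -0.6492814733391944, 1.243305778108264], [0.9414413603030143, -0.24244288674636846, 0.23432800041159724, -0.22377377021132597], [0.002333903574810851, -0.6902684957989289, -0.7235495536600016, 0.8162947946345882], [0.0, 0.0, 0.0, 1.0]]}
{'fx': 430.52631310435675, 'fy': 430.52631310435675, 'cx': 286.9035114674003, 'cy': 210.77443735922802, 'dist_coeffs': [-0.12736609216170594, 0.0, 0.0, 0.0, 0.0], 'extrinsics': [[0.020578571756811718, -0.9831938948877391, 0.18140090253338684, 0.35029846122554814], [-0.99978682387982, -0.02054223153633538, 0.002079307531344536, -0.002754667262976174], [0.00168201687032899, -0.18140502137202585, -0.9834070312135575, 1.2245645727668724], [0.0, 0.0, 0.0, 1.0]]}
```

```bash
ls pics
```

```text
scene_0.png
top_0.png
```

View pics/scene_0.png

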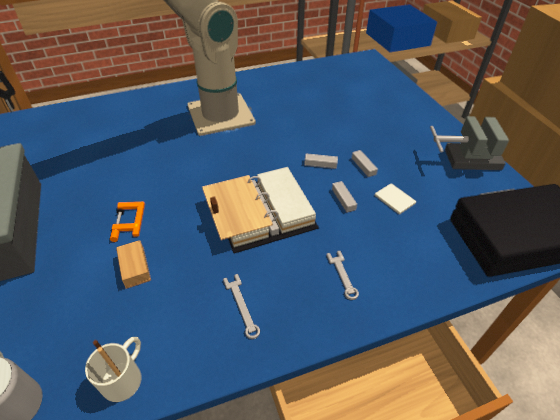

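View pics/top_0.png

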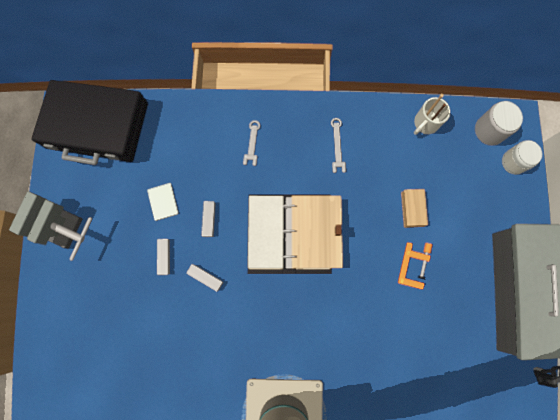

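```bash
cat > geo.py <<'E'
import numpy as np,cv2
class F:
    def __init__(s,name,tag):
        f=np.load(f"{name}_{tag}.npz"); s.im=f["image"];s.d=f["depth"];s.T=f["extrinsics"]
        s.K=np.array([[f["fx"],0,f["cx"]],[0,f["fy"],f["cy"]],[0,0,1]],float);s.dc=f["dist_coeffs"]
    def ray(s,uv):
        p=cv2.undistortPoints(np.array(uv,float).reshape(-1,1,2),s.K,s.dc)[:,0]
        return s.T[:3,3],np.c_[p,np.ones(len(p))]@s.T[:3,:3].T
    def plane(s,uv,z):
        o,d=s.ray(uv); return o+d*((z-o[2])/d[:,2:])
    def pts(s,uv):
        uv=np.array(uv).reshape(-1,2); o,d=s.ray(uv); D=s.d[uv[:,1].astype(int),uv[:,0].astype(int)]
        return o+d*D[:,None]
    def cloud(s):
        h,w=s.d.shape; v,u=np.mgrid[:h,:w]; return s.pts(np.c_[u.ravel(),v.ravel()]).reshape(h,w,3)
def tri(f1,uv1,f2,uv2):
    o1,d1=f1.ray([uv1]);o2,d2=f2.ray([uv2]);d1=d1[0];d2=d2[0]
    t=np.linalg.lstsq(np.c_[d1,-d2],o2-o1,rcond=None)[0]
    a=o1+t[0]*d1;b=o2+t[1]*d2
    return (a+b)/2,np.linalg.norm(a-b)
E
python3 - <<'E'
from geo import *
np.set_printoptions(precision=4,suppress=True)
for n in ["scene","top"]:
    f=F(n,0);C=f.cloud();hsv=cv2.cvtColor(f.im,cv2.COLOR_RGB2HSV)
    # table check
    blue=(hsv[:,:,0]>100)&(hsv[:,:,0]<118)&(hsv[:,:,1]>150); c=C[blue];c=c[(abs(c[:,1])<.4)&(c[:,0]>.3)&(c[:,0]<.9)];print(n,'table z',np.percentile(c[:,2],[5,50,95]))
    Z=C[:,:,2]
    nb=(~((hsv[:,:,0]>100)&(hsv[:,:,0]<118)&(hsv[:,:,1]>120))).astype(np.uint8)
    k,l,st,ce=cv2.connectedComponentsWithStats(nb)
    for i in range(1,k):
        if 100<st[i,4]<12000:
            m=l==i; p=C[m]; 
            if not(.2<np.median(p[:,0])<.95 and abs(np.median(p[:,1]))<.5): continue
            zt=np.percentile(p[:,2],80); top=m&(abs(Z-zt)<.006)
            r=cv2.minAreaRect(C[top][:,:2].astype(np.float32)*1000)
            print(ce[i].round(),st[i,4],'ztop',zt.round(4),'rect',np.round(r[0],1),np.round(r[1],1),round(r[2],1))
    # dark grip
    V=hsv[:,:,2]
    dk=(V<110)&(Z>.03)&(Z<.15)&(C[:,:,0]>.3)&(C[:,:,0]<.75)&(abs(C[:,:,1])<.25)
    k,l,st,ce=cv2.connectedComponentsWithStats(dk.astype(np.uint8))
    for i in range(1,k):
        if st[i,4]>15: p=C[l==i];print('dark',ce[i].round(1),st[i,:5],np.percentile(p,[5,50,95],axis=0).round(3).tolist())
    cv2.imwrite(f"pics/crop_{n}.png",cv2.resize((f.im[170:300,140:360] if n=="top" else f.im[140:260,190:430])[:,:,::-1],None,fx=3.3,fy=3.3,interpolation=cv2.INTER_CUBIC))
E
```

```text
scene table z [-0.0028 -0.0004  0.0021]
[364. 163.] 388 ztop 0.0243 rect [432.2 351.5] [102.6  31.6] 4.9
[321. 161.] 425 ztop 0.0239 rect [378.5 229.6] [99.3 36.5] 59.8
[259. 209.] 6566 ztop 0.0525 rect [508.3 -20.1] [205.7 255.6] 1.2
[344. 196.] 458 ztop 0.0246 rect [544.  227.2] [102.   31.7] 0.6
[395. 198.] 719 ztop 0.01 rect [592.6 363.9] [97.5 78.4] 18.6
[128. 220.] 800 ztop 0.0159 rect [ 428.2 -364.4] [ 71.4 133.5] 75.6
[133. 264.] 1226 ztop 0.0368 rect [ 587.3 -363.8] [108.7  58.7] 2.9
[343. 275.] 520 ztop 0.0082 rect [778.3 112.6] [ 38.5 139.8] 87.6
[242. 306.] 687 ztop 0.0078 rect [ 778.4 -143.6] [169.7  37.8] 2.8
[114. 370.] 2718 ztop 0.0846 rect [ 860.9 -419.8] [81.3 79.9] 4.0
dark [213.9 205.4] [211 198   7  16  79] [[0.505, -0.143, 0.057], [0.522, -0.138, 0.078], [0.526, -0.132, 0.089]]
top table z [-0.0032  0.0009  0.0054]
[337. 146.] 481 ztop 0.0102 rect [ 778.6 -144.4] [170.6  38.3] 3.6
[252. 143.] 410 ztop 0.0094 rect [779.5 108.4] [ 36.9 137.6] 86.6
[162. 201.] 878 ztop 0.0112 rect [595.8 363.3] [96.1 73.9] 19.1
[414. 208.] 984 ztop 0.04 rect [ 588.5 -364.6] [105.2  62. ] 2.5
[294. 234.] 7497 ztop 0.0541 rect [512. -22.] [200.4 256.4] 1.0
[208. 218.] 469 ztop 0.0261 rect [546.4 223.7] [99.3 31.3] 0.0
[163. 257.] 508 ztop 0.0256 rect [435.5 348.4] [97.  32.2] 3.5
[414. 265.] 834 ztop 0.0181 rect [ 429.4 -365.7] [ 73.3 130.8] 76.3
[204. 277.] 481 ztop 0.0258 rect [378.8 226.7] [100.8  30.8] 61.9
dark [337.2 230.6] [336 226   5  10  21] [[0.499, -0.143, 0.065], [0.507, -0.135, 0.088], [0.522, -0.132, 0.093]]
```

View pics/crop_top.png

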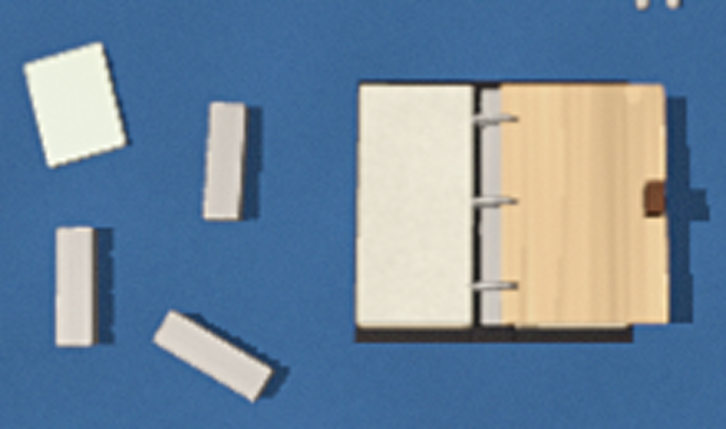

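View pics/crop_scene.png

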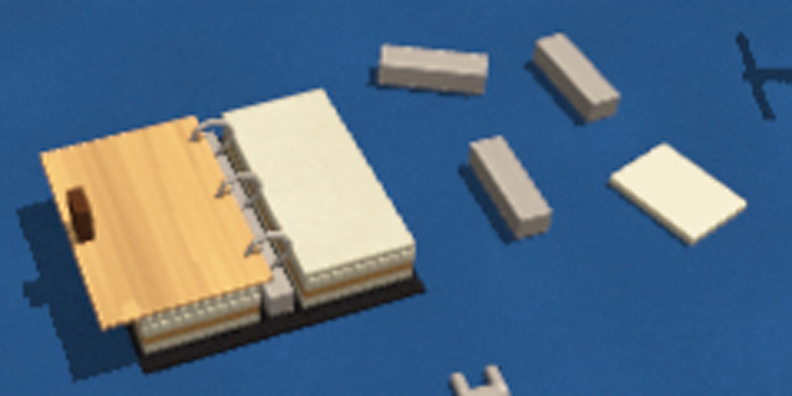

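```bash
cat > go.py <<'E'
import numpy as np
from scipy.spatial.transform import Rotation as R
from station import readout
np.set_printoptions(precision=4,suppress=True)
def st():
    s=readout.state(); return s,np.array(s["ee_pos"]),R.from_quat(s["tool_rot"])
def target_R(yaw,flip=1):  # tool x down, tool y along yaw dir
    x=np.array([0,0,-1.]);y=flip*np.array([np.cos(yaw),np.sin(yaw),0]);return R.from_matrix(np.c_[x,y,np.cross(x,y)])
def rel(p,Rt):
    s,q,Q=st(); d=Q.inv().apply(np.array(p)-q)*100; r=(Q.inv()*Rt).as_rotvec()
    print("t",s["time_s"],"pos",q,"axes x",Q.apply([1,0,0]),"y",Q.apply([0,1,0]),"F",np.array(s["wrist_force"]).round(1),"w",round(s["width"],4)); print("shift cm",d.round(2),"rot",r.round(3)); return d,r
E
python3 - <<'E'
from geo import *; from go import *
s,t=F("scene",0),F("top",0)
for f in(s,t):
    C=f.cloud();Z=C[:,:,2];m=(Z>.045)&(Z<.06)&(C[:,:,0]>.38)&(C[:,:,0]<.65)&(abs(C[:,:,1]+.08)<.065)
    leaf=C[m];r=leaf[:,1]; 
    hsv=cv2.cvtColor(f.im,cv2.COLOR_RGB2HSV)
    w=m; k=w.astype(np.uint8)
    p=C[(Z>.045)&(Z<.062)&(C[:,:,0]>.38)&(C[:,:,0]<.65)&(abs(C[:,:,1]+.02)<.15)][:,:2].astype(np.float32)*1000
    r=cv2.minAreaRect(p);print(r, 'leaf z',np.median(leaf[:,2]))
    # free edge: min y by x-bin
    for x in np.arange(.42,.61,.03):
        q=p[abs(p[:,0]-x*1000)<6]; print(round(x,2),q[:,1].min(),q[:,1].max(),end=' | ')
    print()
    V=hsv[:,:,2]; dk=((V<120)&(Z>.055)&(Z<.12)&(C[:,:,0]>.47)&(C[:,:,0]<.56)&(C[:,:,1]<-.1)&(C[:,:,1]>-.17)); 
    ys,xs=np.nonzero(dk);print('grip px',xs.min(),xs.max(),ys.min(),ys.max(),'top pts',np.median(C[dk&(Z>.083)],axis=0),np.percentile(C[dk][:,2],[2,98]))
    f.m=dk
print(target_R(.017).as_matrix()); rel([.51,-.137,.2],target_R(.017)); rel([.51,-.137,.2],target_R(.017,-1))
for n,f,b in(("s",s,(195,225,185,225)),("t",t,(325,350,215,245))):
    cv2.imwrite(f"pics/grip_{n}.png",cv2.resize(f.im[b[2]:b[3],b[0]:b[1],::-1],None,fx=12,fy=12,interpolation=cv2.INTER_NEAREST))
E
```

```text
((508.40228271484375, -19.776885986328125), (205.65017700195312, 256.4347839355469), 1.040238380432129) leaf z 0.05218155139053393
0.42 -149.68077 105.01965 | 0.45 -148.56178 105.88217 | 0.48 -148.14894 106.09497 | 0.51 -147.41626 108.15863 | 0.54 -147.22821 108.497795 | 0.57 -146.58142 107.3406 | 0.6 -145.73161 109.70709 | 
grip px 211 217 198 212 top pts [ 0.5153 -0.1369  0.0874] [0.0576 0.0896]
((511.9752502441406, -21.7645263671875), (200.3572540283203, 256.7512512207031), 1.0367534160614014) leaf z 0.05348734363849805
0.42 -150.56824 100.33095 | 0.45 -150.2872 104.028564 | 0.48 -150.33568 104.974686 | 0.51 -131.31642 106.02205 | 0.54 -147.46747 107.12798 | 0.57 -148.07631 105.55373 | 0.6 -147.59203 106.58384 | 
grip px 335 340 226 235 top pts [ 0.5107 -0.1377  0.0887] [0.0654 0.0929]
[[ 0.      0.9999  0.017 ]
 [ 0.      0.017  -0.9999]
 [-1.      0.      0.    ]]
t 0.1 pos [ 0.175  -0.6254  0.2305] axes x [-0.0005  0.0017 -1.    ] y [ 0.2694 -0.963  -0.0017] F [ 0.   0.3 -0. ] w 0.0857
shift cm [  3.11 -38.   -45.42] rot [-1.315 -0.001  0.001]
t 0.1 pos [ 0.175  -0.6254  0.2305] axes x [-0.0005  0.0017 -1.    ] y [ 0.2694 -0.963  -0.0017] F [ 0.   0.3 -0. ] w 0.0857
shift cm [  3.11 -38.   -45.42] rot [1.827 0.002 0.001]
```

```bash
cd pics; python3 -c "
import cv2,numpy as np
a=cv2.imread('grip_s.png');b=cv2.imread('grip_t.png');h=max(a.shape[0],b.shape[0])
P=lambda i:cv2.copyMakeBorder(i,0,h-i.shape[0],0,10,cv2.BORDER_CONSTANT)
cv2.imwrite('grip_both.png',np.hstack([P(a),P(b)]))"
```

```text
(no output)
```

View pics/grip_both.png

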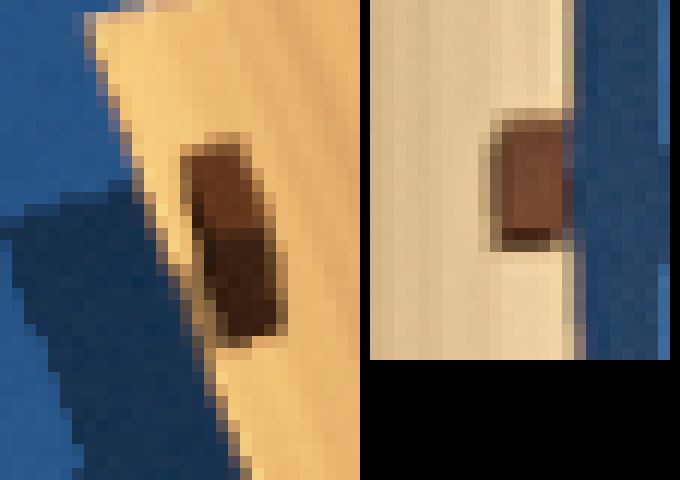

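Run:
```python
from geo import *
s,t=F("scene",0),F("top",0)
print(tri(s,(213,200),t,(338.3,228.9)))
print(s.plane([(213,200)],.0885),t.plane([(338.3,228.9)],.0885))
```

```text
(array([ 0.5134134 , -0.13767078,  0.09025967]), np.float64(0.0012383588936279318))
[[ 0.51182478 -0.13686321  0.0885    ]] [[ 0.51354845 -0.13849138  0.0885    ]]
```

```bash
cat > plan.py <<'E'
from go import *
def plan(p,yaw,n,flip=1,extra=None):
    s,q,Q=st(); Rt=target_R(yaw,flip); r=(Q.inv()*Rt).as_rotvec(); d=(np.array(p)-q)/n
    for i in range(n):
        Qi=Q*R.from_rotvec(r*i/n); print(i,"t",(Qi.inv().apply(d)*100).round(1),"r",(r/n).round(3))
E
python3 -c "
from plan import *
plan([.512,-.1375,.2],.017,14)"
```

```text
0 t [ 0.2 -2.7 -3.3] r [-0.094 -0.     0.   ]
1 t [ 0.2 -2.4 -3.5] r [-0.094 -0.     0.   ]
2 t [ 0.2 -2.1 -3.7] r [-0.094 -0.     0.   ]
3 t [ 0.2 -1.7 -3.9] r [-0.094 -0.     0.   ]
4 t [ 0.2 -1.3 -4. ] r [-0.094 -0.     0.   ]
5 t [ 0.2 -0.9 -4.1] r [-0.094 -0.     0.   ]
6 t [ 0.2 -0.5 -4.2] r [-0.094 -0.     0.   ]
7 t [ 0.2 -0.2 -4.2] r [-0.094 -0.     0.   ]
8 t [ 0.2  0.2 -4.2] r [-0.094 -0.     0.   ]
9 t [ 0.2  0.6 -4.2] r [-0.094 -0.     0.   ]
10 t [ 0.2  1.  -4.1] r [-0.094 -0.     0.   ]
11 t [ 0.2  1.4 -4. ] r [-0.094 -0.     0.   ]
12 t [ 0.2  1.8 -3.8] r [-0.094 -0.     0.   ]
13 t [ 0.2  2.1 -3.7] r [-0.094 -0.     0.   ]
```

apply_moves(
  plan=[
    {"claw": 0, "tx": 0.2, "ty": -2.7, "tz": -3.3, "rx": -0.094},
    {"claw": 0, "tx": 0.2, "ty": -2.4, "tz": -3.5, "rx": -0.094},
    {"claw": 0, "tx": 0.2, "ty": -2.1, "tz": -3.7, "rx": -0.094},
    {"claw": 0, "tx": 0.2, "ty": -1.7, "tz": -3.9, "rx": -0.094},
    {"claw": 0, "tx": 0.2, "ty": -1.3, "tz": -4.0, "rx": -0.094},
    {"claw": 0, "tx": 0.2, "ty": -0.9, "tz": -4.1, "rx": -0.094},
    {"claw": 0, "tx": 0.2, "ty": -0.5, "tz": -4.2, "rx": -0.094},
    {"claw": 0, "tx": 0.2, "ty": -0.2, "tz": -4.2, "rx": -0.094},
  ],
  squeeze=30,
)

```text
validation failed for argument at $.pl...
```

```bash
python3 -c "
from plan import *
rel([.512,-.1375,.2],target_R(.017))
plan([.512,-.1375,.2],.017,8)"
```

```text
t 0.1 pos [ 0.175  -0.6254  0.2305] axes x [-0.0005  0.0017 -1.    ] y [ 0.2694 -0.963  -0.0017] F [ 0.   0.3 -0. ] w 0.0857
shift cm [  3.11 -37.9  -45.6 ] rot [-1.315 -0.001  0.001]
0 t [ 0.4 -4.7 -5.7] r [-0.164 -0.     0.   ]
1 t [ 0.4 -3.7 -6.4] r [-0.164 -0.     0.   ]
2 t [ 0.4 -2.6 -6.9] r [-0.164 -0.     0.   ]
3 t [ 0.4 -1.5 -7.3] r [-0.164 -0.     0.   ]
4 t [ 0.4 -0.3 -7.4] r [-0.164 -0.     0.   ]
5 t [ 0.4  0.9 -7.4] r [-0.164 -0.     0.   ]
6 t [ 0.4  2.1 -7.1] r [-0.164 -0.     0.   ]
7 t [ 0.4  3.3 -6.7] r [-0.164 -0.     0.   ]
```

apply_moves(
  plan=[
    {"claw": 0.0, "tx": 0.2, "ty": -2.7, "tz": -3.3, "rx": -0.094, "ry": 0.0, "rz": 0.0},
    {"claw": 0.0, "tx": 0.2, "ty": -2.4, "tz": -3.5, "rx": -0.094, "ry": 0.0, "rz": 0.0},
    {"claw": 0.0, "tx": 0.2, "ty": -2.1, "tz": -3.7, "rx": -0.094, "ry": 0.0, "rz": 0.0},
    {"claw": 0.0, "tx": 0.2, "ty": -1.7, "tz": -3.9, "rx": -0.094, "ry": 0.0, "rz": 0.0},
    {"claw": 0.0, "tx": 0.2, "ty": -1.3, "tz": -4.0, "rx": -0.094, "ry": 0.0, "rz": 0.0},
    {"claw": 0.0, "tx": 0.2, "ty": -0.9, "tz": -4.1, "rx": -0.094, "ry": 0.0, "rz": 0.0},
    {"claw": 0.0, "tx": 0.2, "ty": -0.5, "tz": -4.2, "rx": -0.094, "ry": 0.0, "rz": 0.0},
    {"claw": 0.0, "tx": 0.2, "ty": -0.2, "tz": -4.2, "rx": -0.094, "ry": 0.0, "rz": 0.0},
  ],
  squeeze=30,
)

```text
time_s: 0.9
ee_pos: [0.3646, -0.3407, 0.2099]
tool_rot: [-0.612, -0.353, 0.615, -0.351]
wrist_force: [0.9, -0.1, -0.8]
width: 0.0852
```

```bash
python3 -c "
from plan import *
rel([.512,-.1375,.2],target_R(.017))
plan([.512,-.1375,.2],.017,8)"
```

```text
t 0.9 pos [ 0.3646 -0.3407  0.2099] axes x [-0.0064  0.     -1.    ] y [ 0.8628 -0.5054 -0.0055] F [ 0.9 -0.1 -0.8] w 0.0852
shift cm [  0.9    2.46 -24.99] rot [-0.547  0.002  0.006]
0 t [ 0.1  0.3 -3.1] r [-0.068  0.     0.001]
1 t [ 0.1  0.5 -3.1] r [-0.068  0.     0.001]
2 t [ 0.1  0.7 -3.1] r [-0.068  0.     0.001]
3 t [ 0.1  0.9 -3. ] r [-0.068  0.     0.001]
4 t [ 0.1  1.1 -2.9] r [-0.068  0.     0.001]
5 t [ 0.1  1.3 -2.8] r [-0.068  0.     0.001]
6 t [ 0.1  1.5 -2.7] r [-0.068  0.     0.001]
7 t [ 0.1  1.7 -2.6] r [-0.068  0.     0.001]
```

apply_moves(
  plan=[
    {"claw": 0.0, "tx": 0.1, "ty": 0.3, "tz": -3.3, "rx": -0.07, "ry": 0.0, "rz": 0.0},
    {"claw": 0.0, "tx": 0.1, "ty": 0.5, "tz": -3.3, "rx": -0.07, "ry": 0.0, "rz": 0.0},
    {"claw": 0.0, "tx": 0.1, "ty": 0.7, "tz": -3.2, "rx": -0.07, "ry": 0.0, "rz": 0.0},
    {"claw": 0.0, "tx": 0.1, "ty": 0.9, "tz": -3.1, "rx": -0.07, "ry": 0.0, "rz": 0.0},
    {"claw": 0.0, "tx": 0.1, "ty": 1.1, "tz": -3.0, "rx": -0.07, "ry": 0.0, "rz": 0.0},
    {"claw": 0.0, "tx": 0.1, "ty": 1.4, "tz": -2.9, "rx": -0.07, "ry": 0.0, "rz": 0.0},
    {"claw": 0.0, "tx": 0.1, "ty": 1.6, "tz": -2.8, "rx": -0.07, "ry": 0.0, "rz": 0.005},
    {"claw": 0.0, "tx": 0.1, "ty": 1.7, "tz": -2.6, "rx": -0.07, "ry": 0.0, "rz": 0.005},
  ],
)

```text
time_s: 1.7
ee_pos: [0.5153, -0.1149, 0.1992]
tool_rot: [0.486, 0.515, -0.485, 0.514]
wrist_force: [0.4, 0.7, -0.4]
width: 0.0856
```

```bash
python3 -c "
from plan import *
rel([.512,-.1375,.06],target_R(.017))"
```

```text
t 1.7 pos [ 0.5153 -0.1149  0.1992] axes x [ 0.0005  0.002  -1.    ] y [0.9983 0.0579 0.0006] F [ 0.4  0.7 -0.4] w 0.0856
shift cm [13.91 -0.47  2.27] rot [ 0.041 -0.002 -0.001]
```

apply_moves(
  plan=[
    {"claw": 0.0, "tx": 2.0, "ty": -0.2, "tz": 1.0, "rx": 0.02, "ry": 0.0, "rz": 0.0},
    {"claw": 0.0, "tx": 3.0, "ty": -0.2, "tz": 1.0, "rx": 0.02, "ry": 0.0, "rz": 0.0},
    {"claw": 0.0, "tx": 3.0, "ty": 0.0, "tz": 0.0, "rx": 0.0, "ry": 0.0, "rz": 0.0},
    {"claw": 0.0, "tx": 1.0, "ty": 0.0, "tz": 0.0, "rx": 0.0, "ry": 0.0, "rz": 0.0},
    {"claw": 0.0, "tx": 0.0, "ty": 0.0, "tz": 0.0, "rx": 0.0, "ry": 0.0, "rz": 0.0},
  ],
)

```text
time_s: 2.2
ee_pos: [0.517, -0.128, 0.1067]
tool_rot: [0.495, 0.507, -0.49, 0.507]
wrist_force: [0.6, 0.4, -0.3]
width: 0.0854
```

```bash
python3 -c "
from plan import *
rel([.512,-.1375,.06],target_R(.017))"; python3 look.py 1 scene; cd pics; python3 -c "
import cv2
a=cv2.imread('scene_1.png')[100:260,140:340];cv2.imwrite('scene_1c.png',cv2.resize(a,None,fx=3.7,fy=3.7))"
```

```text
t 2.2 pos [ 0.517  -0.128   0.1067] axes x [ 0.0051  0.0057 -1.    ] y [0.9996 0.029  0.0052] F [ 0.6  0.4 -0.3] w 0.0854
shift cm [ 4.66 -0.55  0.96] rot [ 0.012 -0.006 -0.005]
```

View pics/scene_1c.png

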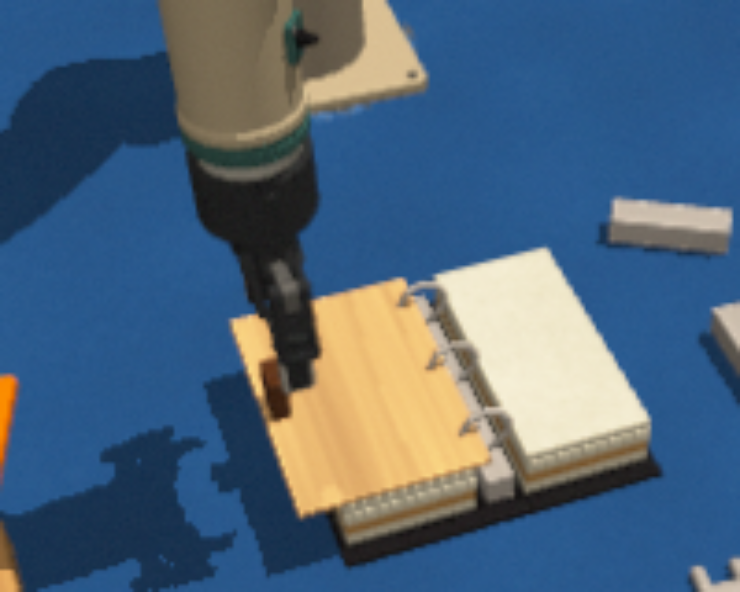

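apply_moves(
  plan=[
    {"claw": 0.0, "tx": 0.0, "ty": -0.3, "tz": 0.6, "rx": 0.012, "ry": -0.006, "rz": -0.005},
    {"claw": 0.0, "tx": 0.0, "ty": -0.3, "tz": 0.5, "rx": 0.0, "ry": 0.0, "rz": 0.0},
    {"claw": 0.0, "tx": 0.0, "ty": 0.0, "tz": 0.0, "rx": 0.0, "ry": 0.0, "rz": 0.0},
  ],
)

```text
time_s: 2.55
ee_pos: [0.5129, -0.1406, 0.1102]
tool_rot: [0.497, 0.502, -0.495, 0.506]
wrist_force: [-0.6, -0.4, -0.3]
width: 0.0855
```

```bash
python3 -c "
from plan import *
rel([.512,-.1375,.06],target_R(.017))"
```

```text
t 2.55 pos [ 0.5129 -0.1406  0.1102] axes x [ 0.0052 -0.0025 -1.    ] y [0.9999 0.0157 0.0052] F [-0.6 -0.4 -0.3] w 0.0855
shift cm [ 5.02 -0.11 -0.32] rot [-0.001  0.003 -0.005]
```

apply_moves(
  plan=[
    {"claw": 0.0, "tx": 2.0, "ty": -0.1, "tz": -0.3, "rx": 0.0, "ry": 0.0, "rz": -0.005},
    {"claw": 0.0, "tx": 2.0, "ty": 0.0, "tz": 0.0, "rx": 0.0, "ry": 0.0, "rz": 0.0},
    {"claw": 0.0, "tx": 0.8, "ty": 0.0, "tz": 0.0, "rx": 0.0, "ry": 0.0, "rz": 0.0},
    {"claw": 0.0, "tx": 0.0, "ty": 0.0, "tz": 0.0, "rx": 0.0, "ry": 0.0, "rz": 0.0},
  ],
)

```text
time_s: 2.95
ee_pos: [0.5148, -0.1396, 0.0648]
tool_rot: [0.498, 0.5, -0.496, 0.507]
wrist_force: [-0.1, -0.3, -0.0]
width: 0.0855
```

```bash
python3 -c "
from plan import *
rel([.512,-.1375,.06],target_R(.017))"; python3 look.py 2 scene; cd pics; python3 -c "
import cv2
a=cv2.imread('scene_2.png')[140:240,160:285];cv2.imwrite('scene_2c.png',cv2.resize(a,None,fx=5.5,fy=5.5))"
```

```text
t 2.95 pos [ 0.5148 -0.1396  0.0648] axes x [ 0.0083 -0.0049 -1.    ] y [0.9999 0.0132 0.0082] F [-0.1 -0.3 -0. ] w 0.0855
shift cm [ 0.48 -0.28 -0.22] rot [-0.004  0.005 -0.008]
```

View pics/scene_2c.png

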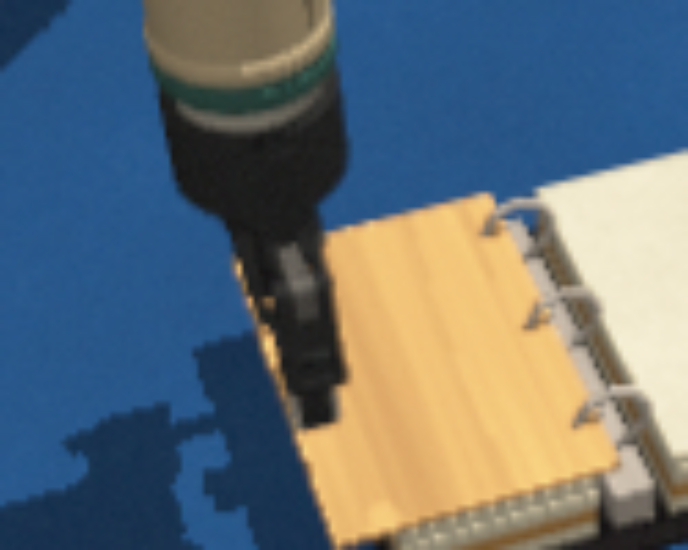

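apply_moves(
  plan=[
    {"claw": 0.3, "tx": 0.4, "ty": -0.3, "tz": -0.2, "rx": 0.0, "ry": 0.005, "rz": -0.008},
    {"claw": 0.6, "tx": 0.0, "ty": 0.0, "tz": 0.0, "rx": 0.0, "ry": 0.0, "rz": 0.0},
    {"claw": 1.0, "tx": 0.0, "ty": 0.0, "tz": 0.0, "rx": 0.0, "ry": 0.0, "rz": 0.0},
    {"claw": 1.0, "tx": 0.0, "ty": 0.0, "tz": 0.0, "rx": 0.0, "ry": 0.0, "rz": 0.0},
    {"claw": 1.0, "tx": 0.0, "ty": 0.0, "tz": 0.0, "rx": 0.0, "ry": 0.0, "rz": 0.0},
    {"claw": 1.0, "tx": 0.0, "ty": 0.0, "tz": 0.0, "rx": 0.0, "ry": 0.0, "rz": 0.0},
  ],
  squeeze=30,
)

```text
time_s: 3.6
ee_pos: [0.5103, -0.1381, 0.0634]
tool_rot: [0.496, 0.503, -0.497, 0.503]
wrist_force: [-0.5, 0.6, -2.9]
width: 0.0276
```

```bash
python3 -c "
from plan import *
rel([.512,-.1375,.06],target_R(.017))"
```

```text
t 3.6 pos [ 0.5103 -0.1381  0.0634] axes x [-0.002  -0.0009 -1.    ] y [ 0.9999  0.0128 -0.002 ] F [-0.5  0.6 -2.9] w 0.0276
shift cm [ 0.34  0.17 -0.06] rot [-0.004  0.001  0.002]
```

apply_moves(
  plan=[
    {"claw": 1.0, "tx": -1.05, "ty": 0.0, "tz": -0.3, "rx": 0.0, "ry": 0.0, "rz": 0.0},
    {"claw": 1.0, "tx": -1.02, "ty": 0.0, "tz": -0.38, "rx": 0.0, "ry": 0.0, "rz": 0.0},
    {"claw": 1.0, "tx": -0.98, "ty": 0.0, "tz": -0.46, "rx": 0.0, "ry": 0.0, "rz": 0.0},
    {"claw": 1.0, "tx": -0.94, "ty": 0.0, "tz": -0.54, "rx": 0.0, "ry": 0.0, "rz": 0.0},
  ],
)

```text
time_s: 4.0
ee_pos: [0.5099, -0.1206, 0.1051]
tool_rot: [0.496, 0.504, -0.498, 0.503]
wrist_force: [-0.4, 0.2, -4.7]
width: 0.0275
```

```bash
cat > arc.py <<'E'
from go import *
def arc(off=0.0187,yr=-.0065,zr=.05):
    s,q,Q=st(); g=q-Q.apply([off,0,0]); v=g[1:]-[yr,zr]; a=np.arctan2(v[1],-v[0]); Rr=np.hypot(*v)
    print("t",s["time_s"],"pos",q,"R",Rr.round(4),"alpha",a.round(3),"F",np.round(s["wrist_force"],1),"T",np.round(s["wrist_torque"],2),"w",round(s["width"],4),"rot err",(target_R(.015)*Q.inv()).as_rotvec().round(3))
if __name__=="__main__": arc()
E
python3 arc.py
```

```text
t 4.0 pos [ 0.5099 -0.1206  0.1051] R 0.1359 alpha 0.575 F [-0.4  0.2 -4.7] T [-0.14 -0.22  0.05] w 0.0275 rot err [ 0.001 -0.003  0.002]
```

apply_moves(
  plan=[
    {"claw": 1.0, "tx": -0.94, "ty": 0.0, "tz": -0.67, "rx": 0.0, "ry": 0.0, "rz": 0.0},
    {"claw": 1.0, "tx": -0.88, "ty": 0.0, "tz": -0.75, "rx": 0.0, "ry": 0.0, "rz": 0.0},
    {"claw": 1.0, "tx": -0.81, "ty": 0.0, "tz": -0.82, "rx": 0.0, "ry": 0.0, "rz": 0.0},
    {"claw": 1.0, "tx": -0.74, "ty": 0.0, "tz": -0.88, "rx": 0.0, "ry": 0.0, "rz": 0.0},
    {"claw": 1.0, "tx": -0.66, "ty": 0.0, "tz": -0.94, "rx": 0.0, "ry": 0.0, "rz": 0.0},
    {"claw": 1.0, "tx": -0.58, "ty": 0.0, "tz": -1.0, "rx": 0.0, "ry": 0.0, "rz": 0.0},
  ],
)

```text
time_s: 4.6
ee_pos: [0.5088, -0.0654, 0.1562]
tool_rot: [0.496, 0.504, -0.497, 0.503]
wrist_force: [1.3, 0.4, -6.8]
width: 0.0273
```

```bash
python3 arc.py
```

```text
t 4.6 pos [ 0.5088 -0.0654  0.1562] R 0.1381 alpha 1.13 F [ 1.3  0.4 -6.8] T [-0.23 -0.34  0.1 ] w 0.0273 rot err [ 0.001 -0.002  0.001]
```

apply_moves(
  plan=[
    {"claw": 1.0, "tx": -0.45, "ty": 0.0, "tz": -1.2, "rx": 0.0, "ry": 0.0, "rz": 0.0},
    {"claw": 1.0, "tx": -0.33, "ty": 0.0, "tz": -1.24, "rx": 0.0, "ry": 0.0, "rz": 0.0},
    {"claw": 1.0, "tx": -0.22, "ty": 0.0, "tz": -1.27, "rx": 0.0, "ry": 0.0, "rz": 0.0},
    {"claw": 1.0, "tx": -0.1, "ty": 0.0, "tz": -1.29, "rx": 0.0, "ry": 0.0, "rz": 0.0},
    {"claw": 1.0, "tx": 0.03, "ty": 0.0, "tz": -1.3, "rx": 0.0, "ry": 0.0, "rz": 0.0},
    {"claw": 1.0, "tx": 0.12, "ty": 0.0, "tz": -1.2, "rx": 0.0, "ry": 0.0, "rz": 0.0},
    {"claw": 1.0, "tx": 0.1, "ty": 0.0, "tz": -0.6, "rx": 0.0, "ry": 0.0, "rz": 0.0},
  ],
)

```text
time_s: 5.3
ee_pos: [0.5072, 0.0217, 0.1677]
tool_rot: [0.495, 0.503, -0.498, 0.504]
wrist_force: [-0.9, -1.6, -0.3]
width: 0.0273
```

```bash
python3 arc.py; python3 look.py 3
```

```text
t 5.3 pos [0.5072 0.0217 0.1677] R 0.1393 alpha 1.775 F [-0.9 -1.6 -0.3] T [-0.62  0.14  0.05] w 0.0273 rot err [ 0.005 -0.002  0.001]
```

View pics/scene_3.png

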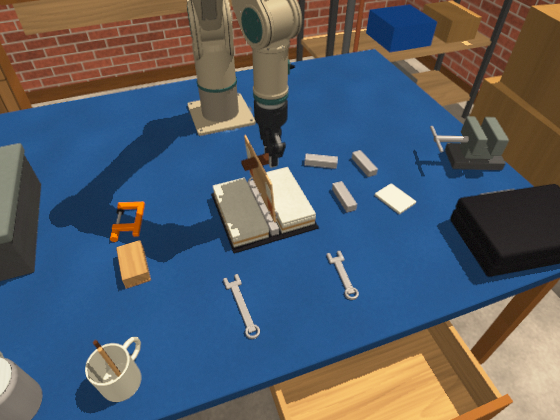

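```bash
cat > ang.py <<'E'
import sys;from geo import *
def ang(f):
    C=f.cloud();hsv=cv2.cvtColor(f.im,cv2.COLOR_RGB2HSV)
    m=(C[:,:,2]>.075)&(C[:,:,2]<.2)&(C[:,:,0]>.545)&(C[:,:,0]<.61)&(abs(C[:,:,1]+.0065)<.14)&(hsv[:,:,1]>70)&(hsv[:,:,0]<28)
    p=C[m]; 
    if len(p)<10: return len(p)
    l=cv2.fitLine(p[:,1:].astype(np.float32),cv2.DIST_HUBER,0,.01,.01).ravel(); 
    if l[1]<0:l=-l
    return len(p),'q from fit',np.arctan2(l[1],-l[0]),'centroid',p.mean(0).round(4),'zmax',p[:,2].max()
for n in ["scene","top"]: print(n,ang(F(n,sys.argv[1])))
E
python3 ang.py 3; python3 -c "
import cv2,numpy as np
a=cv2.imread('pics/scene_3.png')[120:250,200:330];b=cv2.imread('pics/top_3.png')[180:290,240:370]
b=cv2.resize(b,(400,338));a=cv2.resize(a,(390,390));b=cv2.copyMakeBorder(b,0,52,0,0,cv2.BORDER_CONSTANT)
cv2.imwrite('pics/c3.png',np.hstack([a,b]))"
```

```text
scene (281, 'q from fit', np.float32(1.5140051), 'centroid', array([ 0.5838, -0.0113,  0.1399]), 'zmax', np.float64(0.1948960178250525))
top 0
```

View pics/c3.png

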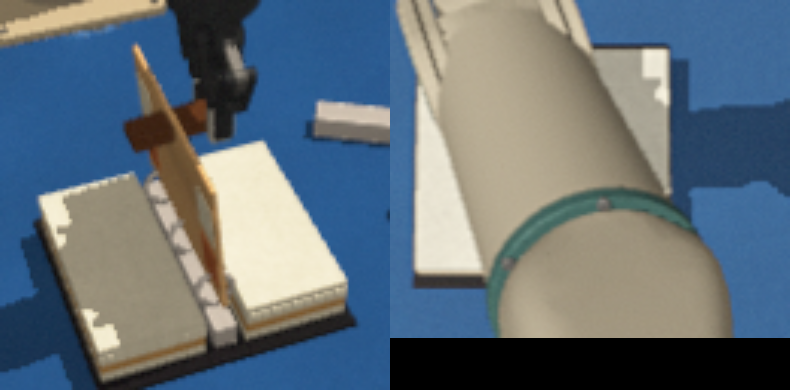

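apply_moves(
  plan=[
    {"claw": 0.5, "tx": 0.0, "ty": 0.0, "tz": 0.0, "rx": 0.0, "ry": 0.0, "rz": 0.0},
    {"claw": 0.2, "tx": 0.0, "ty": 0.0, "tz": 0.0, "rx": 0.0, "ry": 0.0, "rz": 0.0},
    {"claw": 0.0, "tx": 0.0, "ty": 0.0, "tz": 0.0, "rx": 0.0, "ry": 0.0, "rz": 0.0},
    {"claw": 0.0, "tx": 0.0, "ty": 0.0, "tz": 0.0, "rx": 0.0, "ry": 0.0, "rz": 0.0},
    {"claw": 0.0, "tx": 0.0, "ty": 0.0, "tz": 0.0, "rx": 0.0, "ry": 0.0, "rz": 0.0},
    {"claw": 0.0, "tx": 0.0, "ty": 0.0, "tz": 0.0, "rx": 0.0, "ry": 0.0, "rz": 0.0},
  ],
)

```text
time_s: 6.0
ee_pos: [0.5082, 0.0219, 0.1669]
tool_rot: [0.497, 0.503, -0.498, 0.503]
wrist_force: [-0.6, 0.6, 0.1]
width: 0.0853
```

```bash
python3 arc.py; python3 look.py 4 scene
python3 - <<'E'
import sys; sys.argv=['',"4"]
from geo import *
exec(open('ang.py').read().split('for n')[0]); print(ang(F('scene','4')))
E
```

```text
t 6.0 pos [0.5082 0.0219 0.1669] R 0.1385 alpha 1.777 F [-0.6  0.6  0.1] T [0.07 0.01 0.04] w 0.0853 rot err [ 0.002 -0.001  0.004]
(277, 'q from fit', np.float32(1.5065405), 'centroid', array([ 0.5839, -0.0114,  0.1407]), 'zmax', np.float64(0.19450820083637466))
```

apply_moves(
  plan=[
    {"claw": 0.0, "tx": -1.0, "ty": 0.0, "tz": -0.1, "rx": 0.0, "ry": 0.0, "rz": 0.0},
    {"claw": 0.0, "tx": -2.0, "ty": 0.0, "tz": -0.1, "rx": 0.0, "ry": 0.0, "rz": 0.0},
    {"claw": 0.0, "tx": -3.0, "ty": 0.0, "tz": 0.0, "rx": 0.0, "ry": 0.0, "rz": 0.0},
    {"claw": 0.0, "tx": -3.0, "ty": 0.0, "tz": 0.0, "rx": 0.0, "ry": 0.0, "rz": 0.0},
    {"claw": 0.0, "tx": 0.0, "ty": 0.0, "tz": 0.0, "rx": 0.0, "ry": 0.0, "rz": 0.0},
  ],
)

```text
time_s: 6.55
ee_pos: [0.508, 0.0246, 0.2621]
tool_rot: [0.496, 0.503, -0.498, 0.503]
wrist_force: [0.2, 0.4, 0.4]
width: 0.0858
```

```bash
python3 arc.py; python3 look.py 5; python3 ang.py 5; python3 -c "
import cv2,numpy as np
a=cv2.imread('pics/scene_5.png')[120:250,200:330];b=cv2.imread('pics/top_5.png')[180:290,240:370]
b=cv2.resize(b,(400,338));a=cv2.resize(a,(390,390));b=cv2.copyMakeBorder(b,0,52,0,0,cv2.BORDER_CONSTANT)
cv2.imwrite('pics/c5.png',np.hstack([a,b]))"
```

```text
t 6.55 pos [0.508  0.0246 0.2621] R 0.2329 alpha 1.705 F [0.2 0.4 0.4] T [ 0.    0.05 -0.03] w 0.0858 rot err [ 0.001 -0.002  0.003]
scene (283, 'q from fit', np.float32(1.5068051), 'centroid', array([ 0.5841, -0.0114,  0.1403]), 'zmax', np.float64(0.19450390011246987))
top 0
```

View pics/c5.png

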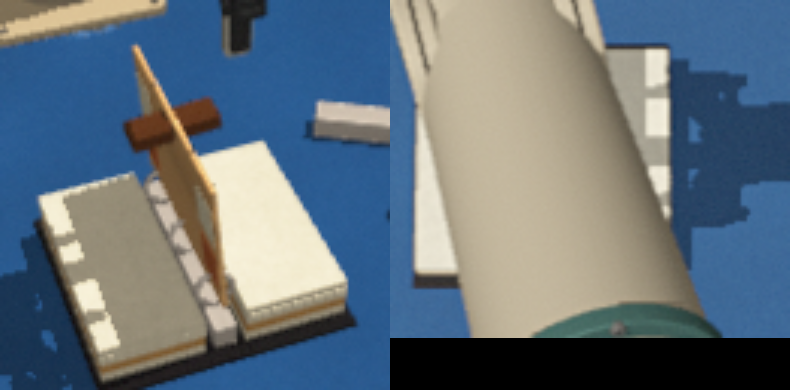

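Run:
```python
from geo import *
f=F("scene",5);C=f.cloud();V=f.im.max(2)
m=(V<125)&(C[:,:,2]>.15)&(C[:,:,2]<.2)&(abs(C[:,:,0]-.515)<.05)&(abs(C[:,:,1]+.0065)<.06)
ys,xs=np.nonzero(m);p=C[m];print(len(p),xs.min(),xs.max(),ys.min(),ys.max(),np.percentile(p,[3,50,97],axis=0).round(4))
l=p[p[:,1]<-.015];print('hidden side',np.percentile(l,[3,50,97],axis=0).round(4)); l=p[p[:,1]>.0];print(np.percentile(l,[3,50,97],axis=0).round(4))
```

```text
373 241 273 151 182 [[ 0.4945 -0.0514  0.1558]
 [ 0.5173 -0.015   0.1853]
 [ 0.5529  0.0211  0.1903]]
hidden side [[ 0.4781 -0.052   0.1714]
 [ 0.5164 -0.0337  0.1847]
 [ 0.5342 -0.0153  0.1885]]
[[0.4952 0.0009 0.1782]
 [0.5148 0.0123 0.188 ]
 [0.5236 0.0233 0.191 ]]
```

apply_moves(
  plan=[
    {"claw": 0.0, "tx": 0.0, "ty": 0.1, "tz": 2.0, "rx": 0.0, "ry": 0.0, "rz": 0.0},
    {"claw": 0.0, "tx": 0.0, "ty": 0.1, "tz": 2.5, "rx": 0.0, "ry": 0.0, "rz": 0.0},
    {"claw": 0.0, "tx": 0.0, "ty": 0.0, "tz": 2.0, "rx": 0.0, "ry": 0.0, "rz": 0.0},
    {"claw": 0.0, "tx": 0.0, "ty": 0.0, "tz": 0.4, "rx": 0.0, "ry": 0.0, "rz": 0.0},
    {"claw": 0.0, "tx": 0.0, "ty": 0.0, "tz": 0.0, "rx": 0.0, "ry": 0.0, "rz": 0.0},
  ],
)

```text
time_s: 7.15
ee_pos: [0.5052, -0.0455, 0.255]
tool_rot: [0.492, 0.508, -0.5, 0.5]
wrist_force: [-0.0, 0.1, 0.6]
width: 0.0856
```

```bash
python3 -c "
from go import *
rel([.511,-.045,.16],target_R(.015))"
```

```text
t 7.15 pos [ 0.5052 -0.0455  0.255 ] axes x [-0.0165 -0.0004 -0.9999] y [ 0.9998  0.0146 -0.0165] F [-0.   0.1  0.6] w 0.0856
shift cm [ 9.49  0.74 -0.04] rot [-0.     0.     0.017]
```

apply_moves(
  plan=[
    {"claw": 0.0, "tx": 0.5, "ty": 0.5, "tz": 0.0, "rx": 0.0, "ry": 0.0, "rz": 0.017},
    {"claw": 0.0, "tx": 2.0, "ty": 0.1, "tz": 0.0, "rx": 0.0, "ry": 0.0, "rz": 0.0},
    {"claw": 0.0, "tx": 2.0, "ty": 0.0, "tz": 0.0, "rx": 0.0, "ry": 0.0, "rz": 0.0},
    {"claw": 0.0, "tx": 0.0, "ty": 0.0, "tz": 0.0, "rx": 0.0, "ry": 0.0, "rz": 0.0},
  ],
)

```text
time_s: 7.55
ee_pos: [0.5107, -0.0401, 0.2077]
tool_rot: [0.496, 0.506, -0.494, 0.504]
wrist_force: [-0.4, -0.5, 0.4]
width: 0.0855
```

```bash
python3 -c "
from go import *
rel([.511,-.045,.16],target_R(.015))"
```

```text
t 7.55 pos [ 0.5107 -0.0401  0.2077] axes x [-0.0004  0.0031 -1.    ] y [ 0.9998  0.0194 -0.0004] F [-0.4 -0.5  0.4] w 0.0855
shift cm [4.77 0.03 0.5 ] rot [ 0.004 -0.003  0.   ]
```

apply_moves(
  plan=[
    {"claw": 0.0, "tx": 0.3, "ty": 0.0, "tz": 0.6, "rx": 0.0, "ry": -0.003, "rz": 0.0},
    {"claw": 0.0, "tx": 1.5, "ty": 0.0, "tz": 0.0, "rx": 0.0, "ry": 0.0, "rz": 0.0},
    {"claw": 0.0, "tx": 1.8, "ty": 0.0, "tz": 0.0, "rx": 0.0, "ry": 0.0, "rz": 0.0},
    {"claw": 0.0, "tx": 0.8, "ty": 0.0, "tz": 0.0, "rx": 0.0, "ry": 0.0, "rz": 0.0},
    {"claw": 0.0, "tx": 0.0, "ty": 0.0, "tz": 0.0, "rx": 0.0, "ry": 0.0, "rz": 0.0},
  ],
)

```text
time_s: 8.05
ee_pos: [0.513, -0.0443, 0.1651]
tool_rot: [0.495, 0.505, -0.493, 0.507]
wrist_force: [-0.1, -0.4, 0.8]
width: 0.0851
```

```bash
python3 -c "
from go import *
rel([.511,-.045,.16],target_R(.015))"; python3 look.py 6; python3 ang.py 6;python3 -c "
import cv2,numpy as np
a=cv2.imread('pics/scene_6.png')[120:250,200:330]
cv2.imwrite('pics/c6.png',cv2.resize(a,None,fx=4.5,fy=4.5))"
```

```text
t 8.05 pos [ 0.513  -0.0443  0.1651] axes x [ 0.0041  0.0003 -1.    ] y [0.9997 0.0231 0.0041] F [-0.1 -0.4  0.8] w 0.0851
shift cm [ 0.51 -0.21  0.07] rot [ 0.008 -0.    -0.004]
scene (283, 'q from fit', np.float32(1.5044656), 'centroid', array([ 0.584 , -0.0115,  0.1412]), 'zmax', np.float64(0.19502577067250304))
top 6
```

View pics/c6.png

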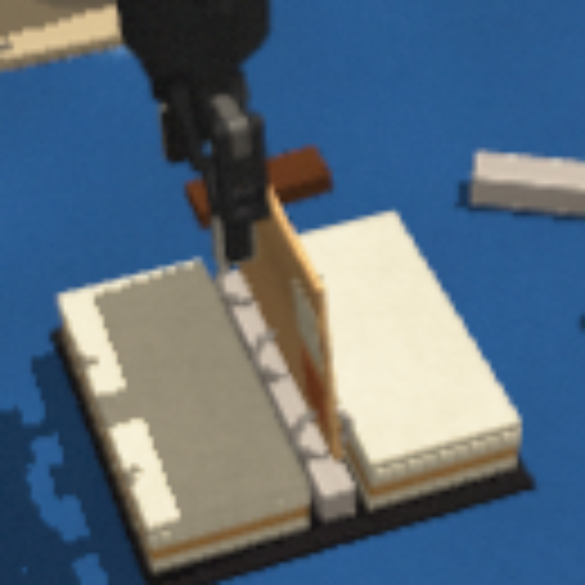

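apply_moves(
  plan=[
    {"claw": 0.3, "tx": 0.4, "ty": -0.2, "tz": 0.0, "rx": 0.008, "ry": 0.0, "rz": -0.004},
    {"claw": 0.6, "tx": 0.0, "ty": 0.0, "tz": 0.0, "rx": 0.0, "ry": 0.0, "rz": 0.0},
    {"claw": 1.0, "tx": 0.0, "ty": 0.0, "tz": 0.0, "rx": 0.0, "ry": 0.0, "rz": 0.0},
    {"claw": 1.0, "tx": 0.0, "ty": 0.0, "tz": 0.0, "rx": 0.0, "ry": 0.0, "rz": 0.0},
    {"claw": 1.0, "tx": 0.0, "ty": 0.0, "tz": 0.0, "rx": 0.0, "ry": 0.0, "rz": 0.0},
    {"claw": 1.0, "tx": 0.0, "ty": 0.0, "tz": 0.0, "rx": 0.0, "ry": 0.0, "rz": 0.0},
  ],
  squeeze=35,
)

```text
time_s: 8.75
ee_pos: [0.5084, -0.0454, 0.1636]
tool_rot: [0.495, 0.504, -0.498, 0.503]
wrist_force: [0.9, 0.5, -3.1]
width: 0.0273
```

```bash
python3 arc.py
```

```text
t 8.75 pos [ 0.5084 -0.0454  0.1636] R 0.1379 alpha 1.285 F [ 0.9  0.5 -3.1] T [ 0.08 -0.12  0.1 ] w 0.0273 rot err [ 0.002 -0.004  0.001]
```

apply_moves(
  plan=[
    {"claw": 1.0, "tx": -0.28, "ty": 0.0, "tz": -1.14, "rx": 0.0, "ry": 0.0, "rz": 0.0},
    {"claw": 1.0, "tx": -0.18, "ty": 0.0, "tz": -1.16, "rx": 0.0, "ry": 0.0, "rz": 0.0},
    {"claw": 1.0, "tx": -0.08, "ty": 0.0, "tz": -1.17, "rx": 0.0, "ry": 0.0, "rz": 0.0},
    {"claw": 1.0, "tx": 0.02, "ty": 0.0, "tz": -1.17, "rx": 0.0, "ry": 0.0, "rz": 0.0},
    {"claw": 1.0, "tx": 0.12, "ty": 0.0, "tz": -1.16, "rx": 0.0, "ry": 0.0, "rz": 0.0},
    {"claw": 1.0, "tx": 0.21, "ty": 0.0, "tz": -1.15, "rx": 0.0, "ry": 0.0, "rz": 0.0},
  ],
)

```text
time_s: 9.35
ee_pos: [0.507, 0.0263, 0.1658]
tool_rot: [0.494, 0.503, -0.5, 0.504]
wrist_force: [1.1, -2.6, -3.3]
width: 0.027
```

```bash
python3 arc.py
```

```text
t 9.35 pos [0.507  0.0263 0.1658] R 0.1384 alpha 1.811 F [ 1.1 -2.6 -3.3] T [-1.01 -0.13  0.12] w 0.027 rot err [ 0.007 -0.004  0.002]
```

apply_moves(
  plan=[
    {"claw": 1.0, "tx": 0.33, "ty": 0.0, "tz": -1.12, "rx": 0.0, "ry": 0.0, "rz": 0.0},
    {"claw": 1.0, "tx": 0.42, "ty": 0.0, "tz": -1.09, "rx": 0.0, "ry": 0.0, "rz": 0.0},
    {"claw": 1.0, "tx": 0.51, "ty": 0.0, "tz": -1.05, "rx": 0.0, "ry": 0.0, "rz": 0.0},
    {"claw": 1.0, "tx": 0.6, "ty": 0.0, "tz": -1.0, "rx": 0.0, "ry": 0.0, "rz": 0.0},
    {"claw": 1.0, "tx": 0.68, "ty": 0.0, "tz": -0.95, "rx": 0.0, "ry": 0.0, "rz": 0.0},
    {"claw": 1.0, "tx": 0.76, "ty": 0.0, "tz": -0.89, "rx": 0.0, "ry": 0.0, "rz": 0.0},
  ],
)

```text
time_s: 9.95
ee_pos: [0.5057, 0.0936, 0.1295]
tool_rot: [0.494, 0.503, -0.499, 0.504]
wrist_force: [0.7, -3.5, -0.5]
width: 0.0274
```

```bash
python3 arc.py; python3 look.py 7 scene; python3 -c "
import cv2,numpy as np
a=cv2.imread('pics/scene_7.png')[120:250,200:330]
cv2.imwrite('pics/c7.png',cv2.resize(a,None,fx=4,fy=4))"
```

```text
t 9.95 pos [0.5057 0.0936 0.1295] R 0.1403 alpha 2.366 F [ 0.7 -3.5 -0.5] T [-1.08 -0.12  0.05] w 0.0274 rot err [ 0.007 -0.005  0.001]
```

View pics/c7.png

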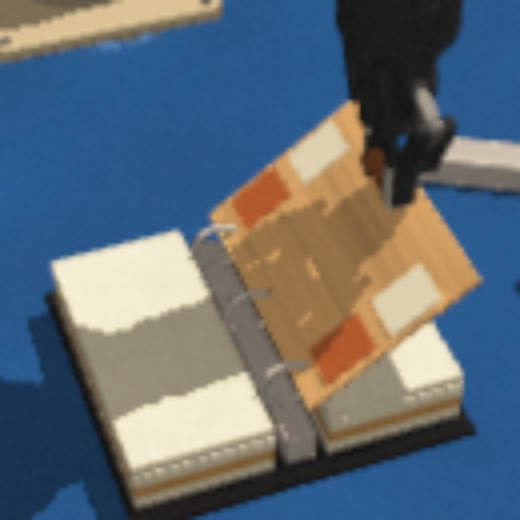

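apply_moves(
  plan=[
    {"claw": 1.0, "tx": 0.84, "ty": 0.0, "tz": -0.7, "rx": 0.0, "ry": 0.0, "rz": 0.0},
    {"claw": 1.0, "tx": 0.9, "ty": 0.0, "tz": -0.63, "rx": 0.0, "ry": 0.0, "rz": 0.0},
    {"claw": 1.0, "tx": 0.95, "ty": 0.0, "tz": -0.55, "rx": 0.0, "ry": 0.0, "rz": 0.0},
    {"claw": 1.0, "tx": 1.0, "ty": 0.0, "tz": -0.47, "rx": 0.0, "ry": 0.0, "rz": 0.0},
    {"claw": 1.0, "tx": 1.0, "ty": 0.0, "tz": -0.4, "rx": 0.0, "ry": 0.0, "rz": 0.0},
  ],
)

```text
time_s: 10.5
ee_pos: [0.505, 0.127, 0.0785]
tool_rot: [0.494, 0.504, -0.497, 0.504]
wrist_force: [-0.7, -0.9, 2.1]
width: 0.027
```

```bash
python3 arc.py
```

```text
t 10.5 pos [0.505  0.127  0.0785] R 0.1416 alpha 2.802 F [-0.7 -0.9  2.1] T [-0.58 -0.01  0.04] w 0.027 rot err [ 0.002 -0.004 -0.001]
```

apply_moves(
  plan=[
    {"claw": 1.0, "tx": 0.6, "ty": 0.0, "tz": -0.1, "rx": 0.0, "ry": 0.0, "rz": 0.0},
    {"claw": 1.0, "tx": 0.5, "ty": 0.0, "tz": -0.1, "rx": 0.0, "ry": 0.0, "rz": 0.0},
    {"claw": 1.0, "tx": 0.4, "ty": 0.0, "tz": 0.0, "rx": 0.0, "ry": 0.0, "rz": 0.0},
    {"claw": 1.0, "tx": 0.3, "ty": 0.0, "tz": 0.0, "rx": 0.0, "ry": 0.0, "rz": 0.0},
  ],
)

```text
time_s: 10.9
ee_pos: [0.5049, 0.1329, 0.0581]
tool_rot: [0.495, 0.506, -0.496, 0.503]
wrist_force: [-1.5, 2.2, 2.8]
width: 0.027
```

```bash
cat > flat.py <<'E'
import sys; from geo import *
f=F("scene",sys.argv[1]);C=f.cloud();hsv=cv2.cvtColor(f.im,cv2.COLOR_RGB2HSV)
m=(hsv[:,:,1]>70)&(hsv[:,:,0]<28)&(C[:,:,0]>.42)&(C[:,:,0]<.6)&(C[:,:,1]>.02)&(C[:,:,1]<.14)&(C[:,:,2]>.04)&(C[:,:,2]<.1)
p=C[m];c=np.linalg.lstsq(np.c_[p[:,:2],np.ones(len(p))],p[:,2],rcond=None)[0];r=np.median(abs(p@[c[0],c[1],-1]+c[2]))
k=abs(p@[c[0],c[1],-1]+c[2])<.005;p=p[k];c=np.linalg.lstsq(np.c_[p[:,:2],np.ones(len(p))],p[:,2],rcond=None)[0]
print(len(p),'slopes x,y',c[:2].round(4),'z at mid',c@[.51,.065,1],'q~',3.1416-np.arctan(c[1]))
E
python3 arc.py; python3 look.py 8; python3 flat.py 8
```

```text
t 10.9 pos [0.5049 0.1329 0.0581] R 0.1419 alpha 2.952 F [-1.5  2.2  2.8] T [ 0.16  0.05 -0.03] w 0.027 rot err [-0.002 -0.003 -0.004]
1636 slopes x,y [0.0009 0.0061] z at mid 0.052835766759561205 q~ 3.135524428493906
```

apply_moves(
  plan=[
    {"claw": 1.0, "tx": 0.3, "ty": 0.0, "tz": 0.0, "rx": 0.0, "ry": 0.0, "rz": 0.0},
    {"claw": 1.0, "tx": 0.3, "ty": 0.0, "tz": 0.0, "rx": 0.0, "ry": 0.0, "rz": 0.0},
    {"claw": 1.0, "tx": 0.0, "ty": 0.0, "tz": 0.0, "rx": 0.0, "ry": 0.0, "rz": 0.0},
  ],
)

```text
time_s: 11.3
ee_pos: [0.5049, 0.133, 0.0579]
tool_rot: [0.495, 0.505, -0.496, 0.504]
wrist_force: [-0.8, 1.3, -3.4]
width: 0.0274
```

```bash
python3 arc.py; python3 look.py 9; python3 flat.py 9
```

```text
t 11.3 pos [0.5049 0.133  0.0579] R 0.142 alpha 2.953 F [-0.8  1.3 -3.4] T [0.61 0.45 0.14] w 0.0274 rot err [-0.001 -0.001 -0.003]
1642 slopes x,y [0.0039 0.0056] z at mid 0.05276169147580047 q~ 3.1359955579466425
```

apply_moves(
  plan=[
    {"claw": 0.5, "tx": 0.0, "ty": 0.0, "tz": 0.0, "rx": 0.0, "ry": 0.0, "rz": 0.0},
    {"claw": 0.0, "tx": 0.0, "ty": 0.0, "tz": 0.0, "rx": 0.0, "ry": 0.0, "rz": 0.0},
    {"claw": 0.0, "tx": 0.0, "ty": 0.0, "tz": 0.0, "rx": 0.0, "ry": 0.0, "rz": 0.0},
    {"claw": 0.0, "tx": -1.0, "ty": 0.0, "tz": 0.0, "rx": 0.0, "ry": 0.0, "rz": 0.0},
    {"claw": 0.0, "tx": -3.0, "ty": 0.0, "tz": 0.0, "rx": 0.0, "ry": 0.0, "rz": 0.0},
    {"claw": 0.0, "tx": -4.0, "ty": 0.0, "tz": 0.0, "rx": 0.0, "ry": 0.0, "rz": 0.0},
    {"claw": 0.0, "tx": -4.0, "ty": 0.0, "tz": 0.0, "rx": 0.0, "ry": 0.0, "rz": 0.0},
  ],
)

```text
time_s: 12.1
ee_pos: [0.5025, 0.1282, 0.1754]
tool_rot: [0.491, 0.506, -0.501, 0.502]
wrist_force: [1.5, -0.2, 0.0]
width: 0.0856
```

```bash
python3 arc.py; python3 look.py 10; python3 flat.py 10
```

```text
t 12.1 pos [0.5025 0.1282 0.1754] R 0.1973 alpha 2.323 F [ 1.5 -0.2  0. ] T [-0.03 -0.09  0.06] w 0.0856 rot err [ 0.006 -0.014  0.001]
1648 slopes x,y [0.0022 0.0025] z at mid 0.05245938631262952 q~ 3.139076942859764
```

View pics/scene_10.png

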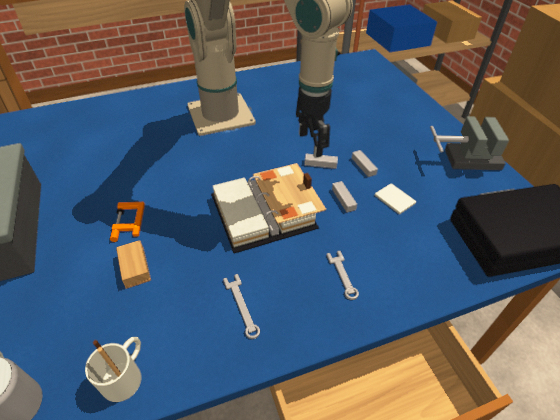

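View pics/top_10.png

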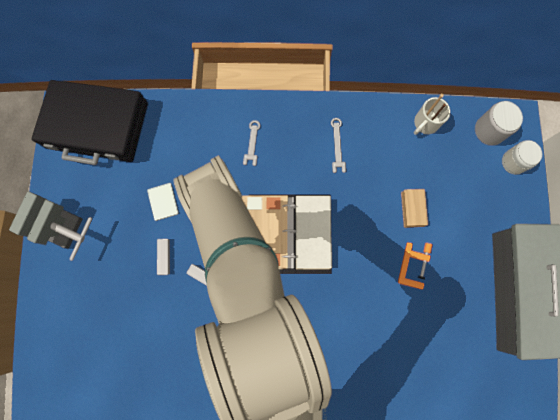

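Run:
```python
from geo import *; from go import *
s,q,Q=st();print(s['qpos'])
for n,tag in(("scene",10),("top",10),("scene",0),("top",0)):
    f=F(n,tag);C=f.cloud();Z=C[:,:,2]
    m=(Z>.018)&(Z<.031)&(abs(C[:,:,0]-.434)<.07)&(abs(C[:,:,1]-.35)<.04)
    p=C[m];pc=p[:,:2];r=cv2.minAreaRect((pc*1000).astype(np.float32));w,v=np.linalg.eigh(np.cov(pc.T));d=v[:,1]*np.sign(v[0,1])
    print(n,len(p),r,'yaw pca',np.arctan2(d[1],d[0]),'z',np.median(p[:,2]))
s,t=F("scene",10),F("top",10)
# colour mask centroid of top surface corners, for triangulation of bar
for f,(u,v) in((s,(364,163)),(t,(163,257))):
    cv2.imwrite(f"pics/bar_{u}.png",cv2.resize(f.im[v-20:v+25,u-25:u+25,::-1],None,fx=8,fy=8,interpolation=cv2.INTER_NEAREST))
a=cv2.imread("pics/bar_364.png");b=cv2.imread("pics/bar_163.png");cv2.imwrite("pics/bars.png",np.hstack([a[:,:392],b[:,:392]]))
```

```text
[-0.1106  0.5311 -0.2852  1.918   0.219   0.7256 -0.5101]
scene 223 ((433.54833984375, 352.46893310546875), (101.42455291748047, 32.50792694091797), 3.0607106685638428) yaw pca 0.04080623729339011 z 0.023466219168321145
top 390 ((435.47198486328125, 348.392578125), (97.6922607421875, 31.771366119384766), 4.039390563964844) yaw pca 0.06700673106461595 z 0.02400450926728026
scene 226 ((432.0984802246094, 352.3309631347656), (102.6333236694336, 33.32981491088867), 4.926095008850098) yaw pca 0.04421832026323363 z 0.023514334924086167
top 392 ((435.4613037109375, 348.38226318359375), (96.98106384277344, 32.20768737792969), 3.4726626873016357) yaw pca 0.07090477681854981 z 0.02408545779147031
```

View pics/bars.png

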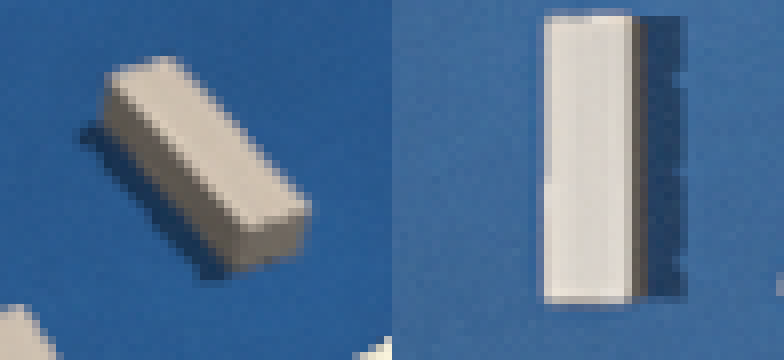

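```bash
python3 -c "
from plan import *
plan([.434,.350,.19],.055+np.pi/2,13)"
```

```text
0 t [-0.1 -0.5 -1.7] r [-0.124  0.     0.   ]
1 t [-0.1 -0.3 -1.8] r [-0.124  0.     0.   ]
2 t [-0.1 -0.1 -1.8] r [-0.124  0.     0.   ]
3 t [-0.1  0.1 -1.8] r [-0.124  0.     0.   ]
4 t [-0.1  0.3 -1.8] r [-0.124  0.     0.   ]
5 t [-0.1  0.6 -1.7] r [-0.124  0.     0.   ]
6 t [-0.1  0.8 -1.6] r [-0.124  0.     0.   ]
7 t [-0.1  1.  -1.5] r [-0.124  0.     0.   ]
8 t [-0.1  1.1 -1.4] r [-0.124  0.     0.   ]
9 t [-0.1  1.3 -1.2] r [-0.124  0.     0.   ]
10 t [-0.1  1.4 -1.1] r [-0.124  0.     0.   ]
11 t [-0.1  1.6 -0.9] r [-0.124  0.     0.   ]
12 t [-0.1  1.7 -0.7] r [-0.124  0.     0.   ]
```

apply_moves(
  plan=[
    {"claw": 0.0, "tx": -0.2, "ty": -0.5, "tz": -1.7, "rx": -0.124, "ry": 0.0, "rz": 0.0},
    {"claw": 0.0, "tx": -0.2, "ty": -0.3, "tz": -1.8, "rx": -0.124, "ry": 0.0, "rz": 0.0},
    {"claw": 0.0, "tx": -0.2, "ty": -0.1, "tz": -1.8, "rx": -0.124, "ry": 0.0, "rz": 0.0},
    {"claw": 0.0, "tx": -0.2, "ty": 0.1, "tz": -1.8, "rx": -0.124, "ry": 0.0, "rz": 0.0},
    {"claw": 0.0, "tx": -0.1, "ty": 0.3, "tz": -1.8, "rx": -0.124, "ry": 0.0, "rz": 0.0},
    {"claw": 0.0, "tx": -0.1, "ty": 0.6, "tz": -1.7, "rx": -0.124, "ry": 0.0, "rz": 0.0},
    {"claw": 0.0, "tx": -0.1, "ty": 0.8, "tz": -1.6, "rx": -0.124, "ry": 0.0, "rz": 0.0},
    {"claw": 0.0, "tx": -0.1, "ty": 1.0, "tz": -1.5, "rx": -0.124, "ry": 0.0, "rz": 0.0},
  ],
)

```text
time_s: 13.0
ee_pos: [0.4608, 0.2643, 0.1919]
tool_rot: [0.184, 0.681, -0.19, 0.683]
wrist_force: [0.3, -1.0, -0.0]
width: 0.0853
```

```bash
python3 -c "
from plan import *
rel([.434,.350,.19],target_R(.055+np.pi/2))
plan([.434,.350,.19],.055+np.pi/2,6);print(st()[0]['qpos'])"
```

```text
t 13.0 pos [0.4608 0.2643 0.1919] axes x [ 0.0004 -0.0085 -1.    ] y [ 0.5107  0.8597 -0.0071] F [ 0.3 -1.  -0. ] w 0.0853
shift cm [ 0.12  6.   -6.68] rot [-0.591  0.002  0.008]
0 t [ 0.   1.  -1.1] r [-0.099  0.     0.001]
1 t [ 0.   1.1 -1. ] r [-0.099  0.     0.001]
2 t [ 0.   1.2 -0.9] r [-0.099  0.     0.001]
3 t [ 0.   1.3 -0.8] r [-0.099  0.     0.001]
4 t [ 0.   1.4 -0.6] r [-0.099  0.     0.001]
5 t [ 0.   1.4 -0.5] r [-0.099  0.     0.001]
[-0.1974  0.5658 -0.5718  1.8775  0.4163  0.8235  0.0462]
```

apply_moves(
  plan=[
    {"claw": 0.0, "tx": 0.0, "ty": 1.0, "tz": -1.1, "rx": -0.1, "ry": 0.0, "rz": 0.001},
    {"claw": 0.0, "tx": 0.0, "ty": 1.1, "tz": -1.0, "rx": -0.1, "ry": 0.0, "rz": 0.001},
    {"claw": 0.0, "tx": 0.0, "ty": 1.2, "tz": -0.9, "rx": -0.1, "ry": 0.0, "rz": 0.001},
    {"claw": 0.0, "tx": 0.0, "ty": 1.3, "tz": -0.8, "rx": -0.1, "ry": 0.0, "rz": 0.001},
    {"claw": 0.0, "tx": 0.0, "ty": 1.2, "tz": -0.6, "rx": -0.1, "ry": 0.0, "rz": 0.001},
    {"claw": 0.0, "tx": 0.0, "ty": 1.2, "tz": -0.5, "rx": -0.08, "ry": 0.0, "rz": 0.001},
    {"claw": 0.0, "tx": 0.0, "ty": 0.0, "tz": 0.0, "rx": 0.0, "ry": 0.0, "rz": 0.0},
  ],
)

```text
time_s: 13.7
ee_pos: [0.4299, 0.349, 0.1895]
tool_rot: [-0.027, 0.707, 0.024, 0.706]
wrist_force: [0.1, -0.6, 0.5]
width: 0.0853
```

```bash
python3 -c "
from plan import *
rel([.434,.350,.012],target_R(.055+np.pi/2))"
```

```text
t 13.7 pos [0.4299 0.349  0.1895] axes x [-0.0013 -0.0045 -1.    ] y [-0.072   0.9974 -0.0044] F [ 0.1 -0.6  0.5] w 0.0853
shift cm [17.75  0.15  0.45] rot [ 0.017 -0.002  0.004]
```

apply_moves(
  plan=[
    {"claw": 0.0, "tx": 2.0, "ty": 0.1, "tz": 0.4, "rx": 0.015, "ry": 0.0, "rz": 0.004},
    {"claw": 0.0, "tx": 4.0, "ty": 0.0, "tz": 0.0, "rx": 0.0, "ry": 0.0, "rz": 0.0},
    {"claw": 0.0, "tx": 4.0, "ty": 0.0, "tz": 0.0, "rx": 0.0, "ry": 0.0, "rz": 0.0},
    {"claw": 0.0, "tx": 2.5, "ty": 0.0, "tz": 0.0, "rx": 0.0, "ry": 0.0, "rz": 0.0},
    {"claw": 0.0, "tx": 0.0, "ty": 0.0, "tz": 0.0, "rx": 0.0, "ry": 0.0, "rz": 0.0},
  ],
)

```text
time_s: 14.2
ee_pos: [0.4374, 0.3459, 0.0609]
tool_rot: [-0.016, 0.706, 0.014, 0.708]
wrist_force: [-0.9, -0.9, -0.4]
width: 0.0857
```

```bash
python3 -c "
from plan import *
rel([.434,.350,.006],target_R(.055+np.pi/2))"
```

```text
t 14.2 pos [0.4374 0.3459 0.0609] axes x [ 0.0024 -0.0034 -1.    ] y [-0.0424  0.9991 -0.0035] F [-0.9 -0.9 -0.4] w 0.0857
shift cm [ 5.49  0.44 -0.34] rot [-0.013  0.002  0.003]
```

apply_moves(
  plan=[
    {"claw": 0.0, "tx": 1.0, "ty": 0.4, "tz": -0.3, "rx": -0.01, "ry": 0.0, "rz": 0.003},
    {"claw": 0.0, "tx": 2.0, "ty": 0.0, "tz": 0.0, "rx": 0.0, "ry": 0.0, "rz": 0.0},
    {"claw": 0.0, "tx": 1.5, "ty": 0.0, "tz": 0.0, "rx": 0.0, "ry": 0.0, "rz": 0.0},
    {"claw": 0.0, "tx": 0.6, "ty": 0.0, "tz": 0.0, "rx": 0.0, "ry": 0.0, "rz": 0.0},
    {"claw": 0.0, "tx": 0.0, "ty": 0.0, "tz": 0.0, "rx": 0.0, "ry": 0.0, "rz": 0.0},
  ],
)

```text
time_s: 14.7
ee_pos: [0.4369, 0.351, 0.0111]
tool_rot: [-0.016, 0.704, 0.018, 0.71]
wrist_force: [1.2, -0.0, 0.8]
width: 0.0854
```

```bash
python3 -c "
from plan import *
rel([.434,.350,.006],target_R(.055+np.pi/2))"; python3 look.py 11 scene;python3 -c "
import cv2,numpy as np
a=cv2.imread('pics/scene_11.png')[100:240,290:430]
cv2.imwrite('pics/c11.png',cv2.resize(a,None,fx=4,fy=4))"
```

```text
t 14.7 pos [0.4369 0.351  0.0111] axes x [ 0.0074  0.0033 -1.    ] y [-0.0486  0.9988  0.003 ] F [ 1.2 -0.   0.8] w 0.0854
shift cm [ 0.51 -0.09 -0.3 ] rot [-0.006  0.008 -0.003]
```

View pics/c11.png

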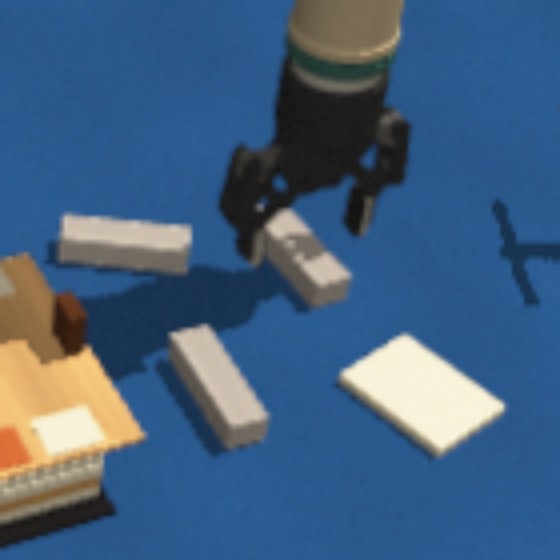

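apply_moves(
  plan=[
    {"claw": 0.0, "tx": 0.4, "ty": -0.1, "tz": -0.3, "rx": 0.0, "ry": 0.008, "rz": -0.003},
    {"claw": 0.0, "tx": 0.0, "ty": 0.0, "tz": 0.0, "rx": 0.0, "ry": 0.0, "rz": 0.0},
    {"claw": 0.4, "tx": 0.0, "ty": 0.0, "tz": 0.0, "rx": 0.0, "ry": 0.0, "rz": 0.0},
    {"claw": 1.0, "tx": 0.0, "ty": 0.0, "tz": 0.0, "rx": 0.0, "ry": 0.0, "rz": 0.0},
    {"claw": 1.0, "tx": 0.0, "ty": 0.0, "tz": 0.0, "rx": 0.0, "ry": 0.0, "rz": 0.0},
    {"claw": 1.0, "tx": 0.0, "ty": 0.0, "tz": 0.0, "rx": 0.0, "ry": 0.0, "rz": 0.0},
    {"claw": 1.0, "tx": 0.0, "ty": 0.0, "tz": 0.0, "rx": 0.0, "ry": 0.0, "rz": 0.0},
  ],
  squeeze=70,
)

```text
time_s: 15.45
ee_pos: [0.4353, 0.3517, 0.0102]
tool_rot: [-0.016, 0.706, 0.018, 0.708]
wrist_force: [1.0, -0.0, -1.7]
width: 0.0282
```

```bash
python3 -c "
from plan import *
rel([.434,.350,.006],target_R(.055+np.pi/2))"
```

```text
t 15.45 pos [0.4353 0.3517 0.0102] axes x [ 0.0029  0.0038 -1.    ] y [-0.0482  0.9988  0.0036] F [ 1.  -0.  -1.7] w 0.0282
shift cm [ 0.42 -0.16 -0.14] rot [-0.007  0.003 -0.004]
```

apply_moves(
  plan=[
    {"claw": 1.0, "tx": -0.5, "ty": 0.0, "tz": 0.0, "rx": 0.0, "ry": 0.0, "rz": 0.0},
    {"claw": 1.0, "tx": -1.5, "ty": 0.0, "tz": 0.0, "rx": 0.0, "ry": 0.0, "rz": 0.0},
    {"claw": 1.0, "tx": -3.0, "ty": 0.0, "tz": 0.0, "rx": 0.0, "ry": 0.0, "rz": 0.0},
    {"claw": 1.0, "tx": -4.0, "ty": 0.0, "tz": 0.0, "rx": 0.0, "ry": 0.0, "rz": 0.0},
    {"claw": 1.0, "tx": -4.0, "ty": 0.0, "tz": 0.0, "rx": 0.0, "ry": 0.0, "rz": 0.0},
    {"claw": 1.0, "tx": -3.0, "ty": 0.0, "tz": 0.0, "rx": 0.0, "ry": 0.0, "rz": 0.0},
    {"claw": 1.0, "tx": 0.0, "ty": 0.0, "tz": 0.0, "rx": 0.0, "ry": 0.0, "rz": 0.0},
  ],
)

```text
time_s: 16.15
ee_pos: [0.4321, 0.3484, 0.1769]
tool_rot: [-0.019, 0.708, 0.017, 0.705]
wrist_force: [-0.0, 1.1, -5.1]
width: 0.0285
```

```bash
python3 look.py 12;python3 -c "
import cv2,numpy as np
a=cv2.imread('pics/scene_12.png')[80:240,270:430]
cv2.imwrite('pics/c12.png',cv2.resize(a,None,fx=3.5,fy=3.5))"
python3 - <<'E'
from plan import *
from geo import *
f=F("scene",12);C=f.cloud();hsv=cv2.cvtColor(f.im,cv2.COLOR_RGB2HSV)
# leaf face centre from wood + chips extents
m=(C[:,:,2]>.045)&(C[:,:,2]<.06)&(C[:,:,0]>.38)&(C[:,:,0]<.65)&(C[:,:,1]>-.2)&(C[:,:,1]<.16)
p=(C[m][:,:2]*1000).astype(np.float32);print(cv2.minAreaRect(p))
for x in range(430,601,20):
    q=p[abs(p[:,0]-x)<5];print(x,q[:,1].max().round(1),end=' ')
print()
rel([.5095,.065,.15],target_R(.015+np.pi/2))
plan([.5095,.065,.16],.015+np.pi/2,14);print(st()[0]['qpos'])
E
```

```text
((509.04656982421875, 10.787147521972656), (204.97967529296875, 257.3529052734375), 1.0872129201889038)
430 137.0 450 137.0 470 130.2 490 119.8 510 137.2 530 139.9 550 136.8 570 139.0 590 138.7 
t 16.25 pos [0.4308 0.346  0.173 ] axes x [-0.0086 -0.0076 -0.9999] y [-0.05    0.9987 -0.0072] F [ 0.   0.1 -5.1] w 0.0282
shift cm [  2.44 -28.44   6.48] rot [ 0.035 -0.009  0.007]
0 t [ 0.1 -2.   0.5] r [ 0.003 -0.001  0.001]
1 t [ 0.1 -2.   0.5] r [ 0.003 -0.001  0.001]
2 t [ 0.1 -2.   0.5] r [ 0.003 -0.001  0.001]
3 t [ 0.1 -2.   0.5] r [ 0.003 -0.001  0.001]
4 t [ 0.1 -2.   0.5] r [ 0.003 -0.001  0.001]
5 t [ 0.1 -2.   0.5] r [ 0.003 -0.001  0.001]
6 t [ 0.1 -2.   0.5] r [ 0.003 -0.001  0.001]
7 t [ 0.1 -2.   0.5] r [ 0.003 -0.001  0.001]
8 t [ 0.1 -2.   0.5] r [ 0.003 -0.001  0.001]
9 t [ 0.1 -2.   0.5] r [ 0.003 -0.001  0.001]
10 t [ 0.1 -2.   0.5] r [ 0.003 -0.001  0.001]
11 t [ 0.1 -2.   0.5] r [ 0.003 -0.001  0.001]
12 t [ 0.1 -2.   0.5] r [ 0.003 -0.001  0.001]
13 t [ 0.1 -2.   0.5] r [ 0.003 -0.001  0.001]
[-0.2739  0.6605 -0.7151  1.8297  0.5502  0.8732  0.3654]
```

View pics/c12.png

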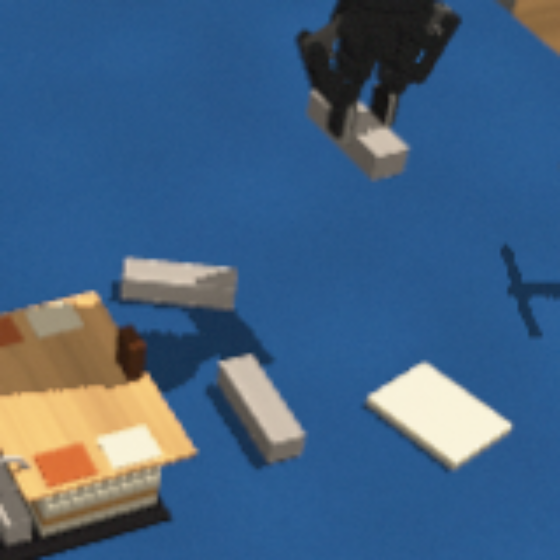

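apply_moves(
  plan=[
    {"claw": 1.0, "tx": 0.0, "ty": -1.5, "tz": 0.4, "rx": 0.004, "ry": -0.001, "rz": 0.001},
    {"claw": 1.0, "tx": 0.0, "ty": -2.8, "tz": 0.65, "rx": 0.004, "ry": -0.001, "rz": 0.001},
    {"claw": 1.0, "tx": 0.0, "ty": -2.8, "tz": 0.65, "rx": 0.004, "ry": -0.001, "rz": 0.001},
    {"claw": 1.0, "tx": 0.0, "ty": -2.8, "tz": 0.65, "rx": 0.004, "ry": -0.001, "rz": 0.001},
    {"claw": 1.0, "tx": 0.0, "ty": -2.8, "tz": 0.65, "rx": 0.004, "ry": -0.001, "rz": 0.001},
    {"claw": 1.0, "tx": 0.0, "ty": -2.8, "tz": 0.65, "rx": 0.004, "ry": -0.001, "rz": 0.001},
    {"claw": 1.0, "tx": 0.0, "ty": -2.8, "tz": 0.65, "rx": 0.004, "ry": -0.001, "rz": 0.001},
    {"claw": 1.0, "tx": 0.0, "ty": -2.5, "tz": 0.6, "rx": 0.004, "ry": -0.001, "rz": 0.001},
  ],
)

```text
time_s: 17.05
ee_pos: [0.4776, 0.1304, 0.1588]
tool_rot: [-0.013, 0.717, 0.007, 0.697]
wrist_force: [-0.2, -0.4, -4.9]
width: 0.0283
```

```bash
python3 -c "
from plan import *
rel([.5095,.066,.15],target_R(.015+np.pi/2));print(st()[0]['qpos'])"
```

```text
t 17.05 pos [0.4776 0.1304 0.1588] axes x [-0.0284 -0.0087 -0.9996] y [-0.0285  0.9996 -0.0079] F [-0.2 -0.4 -4.9] w 0.0283
shift cm [ 0.84 -6.52  3.03] rot [ 0.013 -0.029  0.008]
[ 0.161   0.6229 -0.7284  1.9771  0.5705  0.79    0.6968]
```

apply_moves(
  plan=[
    {"claw": 1.0, "tx": 0.0, "ty": -2.0, "tz": 1.0, "rx": 0.005, "ry": -0.01, "rz": 0.003},
    {"claw": 1.0, "tx": 0.0, "ty": -2.0, "tz": 1.0, "rx": 0.005, "ry": -0.01, "rz": 0.003},
    {"claw": 1.0, "tx": 0.0, "ty": -1.2, "tz": 0.7, "rx": 0.003, "ry": -0.008, "rz": 0.002},
    {"claw": 1.0, "tx": 0.0, "ty": 0.0, "tz": 0.0, "rx": 0.0, "ry": 0.0, "rz": 0.0},
  ],
)

```text
time_s: 17.45
ee_pos: [0.5014, 0.0693, 0.1507]
tool_rot: [-0.005, 0.713, 0.001, 0.701]
wrist_force: [0.0, 0.6, -4.9]
width: 0.028
```

```bash
python3 -c "
from plan import *
rel([.5095,.066,.0635],target_R(.015+np.pi/2));print(st()[0]['qpos'])"
```

```text
t 17.45 pos [0.5014 0.0693 0.1507] axes x [-0.016  -0.006  -0.9999] y [-0.0085  0.9999 -0.0058] F [ 0.   0.6 -4.9] w 0.028
shift cm [ 8.71 -0.28  0.95] rot [-0.007 -0.016  0.006]
[ 0.2758  0.6404 -0.7134  1.9675  0.595   0.773   0.79  ]
```

apply_moves(
  plan=[
    {"claw": 1.0, "tx": 0.0, "ty": -0.2, "tz": 0.9, "rx": -0.005, "ry": -0.014, "rz": 0.006},
    {"claw": 1.0, "tx": 2.0, "ty": 0.0, "tz": 0.0, "rx": 0.0, "ry": 0.0, "rz": 0.0},
    {"claw": 1.0, "tx": 2.5, "ty": 0.0, "tz": 0.0, "rx": 0.0, "ry": 0.0, "rz": 0.0},
    {"claw": 1.0, "tx": 1.0, "ty": 0.0, "tz": 0.0, "rx": 0.0, "ry": 0.0, "rz": 0.0},
    {"claw": 1.0, "tx": 0.0, "ty": 0.0, "tz": 0.0, "rx": 0.0, "ry": 0.0, "rz": 0.0},
  ],
)

```text
time_s: 17.95
ee_pos: [0.5108, 0.0736, 0.0932]
tool_rot: [-0.005, 0.707, 0.01, 0.707]
wrist_force: [-0.6, 0.9, -4.1]
width: 0.0282
```

```bash
python3 -c "
from plan import *
rel([.5095,.066,.0635],target_R(.015+np.pi/2))"; python3 look.py 13 scene;python3 -c "
import cv2,numpy as np
a=cv2.imread('pics/scene_13.png')[120:250,200:330]
cv2.imwrite('pics/c13.png',cv2.resize(a,None,fx=4,fy=4))"
```

```text
t 17.95 pos [0.5108 0.0736 0.0932] axes x [-0.0004  0.0061 -1.    ] y [-0.0216  0.9997  0.0061] F [-0.6  0.9 -4.1] w 0.0282
shift cm [ 2.97 -0.77 -0.14] rot [ 0.007 -0.    -0.006]
```

View pics/c13.png

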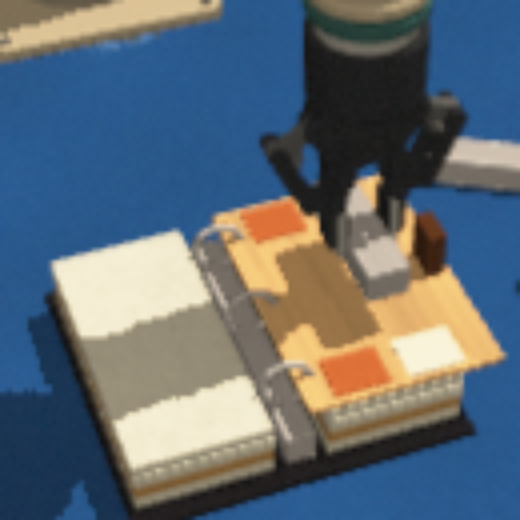

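apply_moves(
  plan=[
    {"claw": 1.0, "tx": 0.0, "ty": -0.8, "tz": -0.1, "rx": 0.006, "ry": 0.0, "rz": -0.006},
    {"claw": 1.0, "tx": 0.8, "ty": 0.0, "tz": 0.0, "rx": 0.0, "ry": 0.0, "rz": 0.0},
    {"claw": 1.0, "tx": 0.8, "ty": 0.0, "tz": 0.0, "rx": 0.0, "ry": 0.0, "rz": 0.0},
    {"claw": 1.0, "tx": 0.3, "ty": 0.0, "tz": 0.0, "rx": 0.0, "ry": 0.0, "rz": 0.0},
  ],
)

```text
time_s: 18.4
ee_pos: [0.5124, 0.0662, 0.0764]
tool_rot: [-0.005, 0.705, 0.006, 0.709]
wrist_force: [-0.1, -0.2, -4.9]
width: 0.0281
```

```bash
python3 -c "
from plan import *
rel([.5095,.066,.0635],target_R(.015+np.pi/2))"
```

```text
t 18.4 pos [0.5124 0.0662 0.0764] axes x [ 0.0062  0.0012 -1.    ] y [-0.0157  0.9999  0.0011] F [-0.1 -0.2 -4.9] w 0.0281
shift cm [ 1.28 -0.02 -0.3 ] rot [ 0.001  0.006 -0.001]
```

Lower the last 13 mm in small steps, watching the force.

apply_moves(
  plan=[
    {"claw": 1.0, "tx": 0.5, "ty": 0.0, "tz": -0.3, "rx": 0.0, "ry": 0.006, "rz": 0.0},
    {"claw": 1.0, "tx": 0.5, "ty": 0.0, "tz": 0.0, "rx": 0.0, "ry": 0.0, "rz": 0.0},
    {"claw": 1.0, "tx": 0.3, "ty": 0.0, "tz": 0.0, "rx": 0.0, "ry": 0.0, "rz": 0.0},
    {"claw": 1.0, "tx": 0.1, "ty": 0.0, "tz": 0.0, "rx": 0.0, "ry": 0.0, "rz": 0.0},
  ],
)

```text
time_s: 18.8
ee_pos: [0.5095, 0.0663, 0.0624]
tool_rot: [-0.006, 0.707, 0.005, 0.707]
wrist_force: [-5.7, -3.2, 24.3]
width: 0.0285
```

```bash
python3 -c "
from plan import *
rel([.5095,.066,.0635],target_R(.015+np.pi/2))"
```

```text
t 18.8 pos [0.5095 0.0663 0.0624] axes x [ 0.0006 -0.0002 -1.    ] y [-0.0156  0.9999 -0.0002] F [-5.7 -3.2 24.3] w 0.0285
shift cm [-0.11 -0.03  0.  ] rot [0.001 0.001 0.   ]
```

apply_moves(
  plan=[
    {"claw": 1.0, "tx": -0.1, "ty": 0.0, "tz": 0.0, "rx": 0.0, "ry": 0.0, "rz": 0.0},
    {"claw": 0.55, "tx": 0.0, "ty": 0.0, "tz": 0.0, "rx": 0.0, "ry": 0.0, "rz": 0.0},
    {"claw": 0.48, "tx": 0.0, "ty": 0.0, "tz": 0.0, "rx": 0.0, "ry": 0.0, "rz": 0.0},
    {"claw": 0.48, "tx": 0.0, "ty": 0.0, "tz": 0.0, "rx": 0.0, "ry": 0.0, "rz": 0.0},
  ],
)

```text
time_s: 19.2
ee_pos: [0.5111, 0.0673, 0.0647]
tool_rot: [-0.005, 0.706, 0.006, 0.709]
wrist_force: [-0.3, -0.1, -0.1]
width: 0.0446
```

```bash
python3 -c "
from plan import *
rel([.5095,.066,.0635],target_R(.015+np.pi/2))"
```

```text
t 19.2 pos [0.5111 0.0673 0.0647] axes x [ 0.0045  0.0008 -1.    ] y [-0.0163  0.9999  0.0007] F [-0.3 -0.1 -0.1] w 0.0446
shift cm [ 0.12 -0.13 -0.16] rot [ 0.001  0.004 -0.001]
```

apply_moves(
  plan=[
    {"claw": 0.48, "tx": -0.5, "ty": 0.0, "tz": 0.0, "rx": 0.0, "ry": 0.0, "rz": 0.0},
    {"claw": 0.48, "tx": -1.0, "ty": 0.0, "tz": 0.0, "rx": 0.0, "ry": 0.0, "rz": 0.0},
    {"claw": 0.48, "tx": -2.0, "ty": 0.0, "tz": 0.0, "rx": 0.0, "ry": 0.0, "rz": 0.0},
    {"claw": 0.48, "tx": -4.0, "ty": 0.0, "tz": 0.0, "rx": 0.0, "ry": 0.0, "rz": 0.0},
    {"claw": 0.48, "tx": -4.0, "ty": 0.0, "tz": 0.0, "rx": 0.0, "ry": 0.0, "rz": 0.0},
    {"claw": 0.48, "tx": -4.0, "ty": 0.0, "tz": 0.0, "rx": 0.0, "ry": 0.0, "rz": 0.0},
    {"claw": 0.48, "tx": 0.0, "ty": 0.0, "tz": 0.0, "rx": 0.0, "ry": 0.0, "rz": 0.0},
  ],
)

```text
time_s: 19.9
ee_pos: [0.51, 0.0685, 0.2285]
tool_rot: [-0.006, 0.706, 0.008, 0.708]
wrist_force: [-0.0, 0.6, -0.5]
width: 0.0445
```

```bash
python3 arc.py; python3 look.py 14; python3 flat.py 14
python3 - <<'E'
from geo import *
f=F("scene",14);C=f.cloud()
m=(C[:,:,2]>.071)&(C[:,:,2]<.082)&(abs(C[:,:,0]-.51)<.08)&(abs(C[:,:,1]-.065)<.04)
p=C[m];print(cv2.minAreaRect((p[:,:2]*1000).astype(np.float32)),np.median(p[:,2]))
q=p;c=np.linalg.lstsq(np.c_[q[:,:2],np.ones(len(q))],q[:,2],rcond=None)[0];print('slopes',c[:2])
cv2.imwrite('pics/c14.png',cv2.resize(f.im[120:250,200:330,::-1],None,fx=4,fy=4))
for n in["scene"]:
    a=F(n,0);A=a.cloud()
    for nm,lo,hi,(x,y),r in[('tile',.004,.02,(.594,.363),.07),('clamp',.008,.03,(.428,-.365),.09),('block',.028,.05,(.588,-.364),.08),('wa',.004,.02,(.778,-.144),.11),('wb',.004,.02,(.778,.11),.09)]:
        o=[]
        for X in(A,C):
            k=(X[:,:,2]>lo)&(X[:,:,2]<hi)&(np.hypot(X[:,:,0]-x,X[:,:,1]-y)<r);o.append(X[k].mean(0)[:2])
        print(nm,(o[1]-o[0]).round(4))
E
```

```text
t 19.9 pos [0.51   0.0685 0.2285] R 0.211 alpha 1.934 F [-0.   0.6 -0.5] T [0.   0.02 0.  ] w 0.0445 rot err [ 0.001  0.005 -1.575]
1209 slopes x,y [0.0008 0.0023] z at mid 0.05261123899883347 q~ 3.1393179437167156
((507.65924072265625, 66.7854232788086), (101.19651794433594, 31.235233306884766), 1.298831820487976) 0.07602527895028877
slopes [-0.00388715  0.0301692 ]
tile [0.0003 0.0006]
clamp [0.0002 0.0004]
block [0.0002 0.0002]
wa [-0.  0.]
wb [-0.      0.0002]
```

View pics/c14.png

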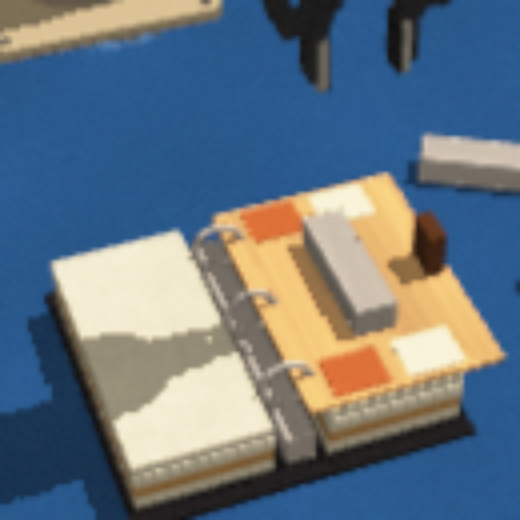

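```bash
python3 -c "
from station import job_done; print(job_done())"
```

```text
the job is handed in; nothing more can be done
None
```

The leaf is turned over and lies flat on the +y side, with the steel bar on its showing face, and I handed the job in at about 20 s of robot time. The hand-in itself gave no verdict.

**What I did:**
- **Leaf up:** I lifted it by the start-face grip until it stood by itself, then let go. It measured about 1.51 rad before release and stayed there with the fingers clear.
- **Leaf over:** I took it by the other grip and lowered it without letting go until it bottomed out.
- **Bar:** I chose the leftmost of the three identical bars, at top-view pixel (163, 257), and laid it on the middle of the leaf.

**Last checks, before handing in:**
- **Leaf:** the joint measured about 3.139 rad.
- **Bar position:** centre at about (0.508, 0.067) m, roughly 2 mm from the estimated face middle at (0.5095, 0.066).
- **Bar tilt:** its top is at 0.076 m, as expected for a bar lying flat on the leaf. A fit to its top surface gave a 0.03 slope across its width. I put this down to edge pixels in the fit; it is well under the 0.12 rad limit.
- **Other loose things:** the tile, clamp, block and both wrenches moved less than 1 mm.
- **Gripper:** open, about 15 cm above the bar, touching nothing.

**What disagreed or stood out:**
- The two cameras disagreed by 2–4 mm on positions, close to the stated calibration accuracy.
- Setting the bar down briefly pressed with 24 N at the wrist, well below the 120 N limit.
- The first move call was refused because its rows lacked some keys, and nothing moved.

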